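# Charge the crucible with brass slugs

### The arm

A 6-joint arm with a two-finger parallel gripper is mounted at the origin on the work surface. World frame = base frame: x ahead of the robot, y to its left, z up, the work surface at z = 0. Lengths are in mm, angles in rad, forces in N, time in s.
With the tool pointing down it reaches from about 225 to 875 mm from the base axis. Payload 3.4 kg.
Tool frame: the origin (TCP) lies midway between the tips of the shut fingers; the grasp point (between the pads) lies r.hold_point_z behind it (r.hold_point_z is the distance from the TCP to the grasp point, in mm); z points along the fingers, y is the line along which they close (so a half turn about z gives the same grasp; the last joint's range is limited). The gripper opens to 85 mm and grips with 20 to 120 N. Pads are 22 mm wide; open, the fingers measure 114 mm over their backs; the gripper's body (76 mm by 85 mm) begins 54 mm behind the grasp point. The pads swing forward as they close: fully open they stand 13 mm farther back than shut.
Start: joints at [-1.387, 0.276, 1.505, -0, 1.361, -0.121], TCP at [172.558, -548.531, 231.328] pointing down, gripper open.
Joint ranges: [-2.89, 2.89], [-0.75, 2.08], [0.22, 2.7], [-1.18, 4.32], [0.11, 2.71], [-2.7, 2.7]. Speed limits (rad/s): [2.57, 2.57, 3.14, 3.14, 3.14, 3.14].

### API

Orientations are given as a rotation vector (axis times angle).
In Python, from plant import r, capture, calibration, silhouettes, landmark_of gives the robot as it stands.
- The arm moves only by the tool drive_tool, never from a script. Its argument "moves" is a list of rows, each a list of 6 numbers: the shift along the tool's x, y, z in mm, then the turn, a rotation vector about the tool's x, y, z in rad. In form: [[dx, dy, dz, ax, ay, az], ...]. A call has 1 to 5 rows; each row shifts and turns the commanded pose from where the row before left it, along the tool's axes as they then stand; what a row does not reach is not made up. A row lasts 1/12 s, in which the tool goes at most 41.7 mm and 7.16 degrees, less where a joint would pass 70% of its speed; a pose out of reach is approached as far as the arm can. A call is refused whole if a number of a shift passes 41.7 or a number of a turn 0.125, either way. A call with a gripper value outside its range is refused whole. "claw" is the finger opening in mm, from 0 to 85.4, set as the call begins (left out, the last holds). The fingers move at their own pace and stop on an object; "squeeze" is the grip in N (left out, the last holds). Time passes only in rows, so rows that do not move let the fingers close. It gives the time, the measured TCP pose, the force, the opening and the grip force at its end, in the units of the state.
- r.get_state(): the state, without advancing time (a new reading comes with each control period).
- capture(name): name is "scene" or "top" or "wrist"; returns the picture (420x560x3 uint8, red, green, blue); there is no depth.
- calibration(name): a dict with "fovy" (degrees; the focal length in pixels is half the picture's height over the tangent of half this angle, whatever the lens; pixels are square), "cx", "cy" (the principal point, pixels), "k1" (the pictures are not rectified: a ray, as slopes to the right and down, at radius r is drawn at 1 + k1 r^2 times it, then the intrinsics apply), "T" (4x4, takes a point from camera to world coordinates). Camera axes: x right, y up, looking along -z (the intrinsics and any distortion apply to the point x, -y, -z); pixel columns grow to the right and rows downward; lengths in mm; the calibration is good to about 2 mm. A picture is of the moment at which its call begins: read the wrist's pose just before it. calibration takes no time and is no camera call; for the wrist camera it gives the pose at the moment of the call.
- r.finish_job(): hands the job in; it is judged then, once.
Trained networks look in the newest picture that a camera, given by its name, has taken for a name from the list of things; names that differ only in an ending like _2 or _b are one class to them, and where a whole thing is asked for, a point or a joint stands for the part that bears it (a point fixed in the world has none). Each returns a list of dicts, best first, with "conf" (0 to 1); they miss things now and then, are a little off and sometimes report something else, mostly with a low value. They report only what shows in the picture. A call takes as long as a camera call. They do not tell look-alikes from the thing itself.
- silhouettes(name, camera): "pixels" (420x560 bool, what is visible of it) and "extent" ([left, top, right, bottom] in pixels, round what is visible of it).
- landmark_of(name, camera): "location" ([row, column] in pixels: a listed point, or the origin of a listed thing).
The state is a dict: "time_s": time; "joints": joint angles; "qvel": joint speeds; "joint_efforts": joint torques, N m; "tool_pos": TCP position; "orientation": TCP orientation; "force": force on the tool from outside, world axes, zero at the start; "wrist_torque": the same for the moment, N m; "opening": finger opening in mm; "finger_force": force on a finger pad.
Only numpy, scipy, OpenCV 4.12 (cv2) and the standard library are available. Lean on these libraries where they do the work, as an engineer would, in place of code of your own. Each camera call takes 0.05 s, during which the arm holds its last target. There are 200 camera calls.

### The job

With the hand scoop, scoop brass slugs out of the grey stock tray and tip at least four of the six into the white crucible, in as many trips as you need; touch the slugs only with the scoop, and leave none lying in the scoop or on the bench: those not in the crucible stay in the tray. Then stand the scoop level, on the flat of its pan, with the pan in the middle of the round red mat, and let go. Do not disturb the other tools and the jar on the bench.

Things in the scene. Friction and masses are not known exactly. Their poses are not given: they have to be found in the camera images.
- scoop: loose steel hand scoop standing level on its flat pan, about 130 g. Origin: centre of the pan's underside; +x to the open front lip, z up. Pan 80 mm long, 76 wide, sheet 1.6 thick; side walls 24 mm high (14 over the front 18 mm), back wall (x -40) 35 high. Handle: level dark wooden bar 16 mm wide (y), z 56 to 80, x -130 to -20, above the pan's back and behind it
- scoop_grip (a point): point on the scoop handle's mid height to pinch across its 16 mm width, at x -55, z 68 mm in the scoop's frame; axes as the scoop's
- scoop_lip (a point): middle of the lower edge of the scoop's front lip, at x +40, z 0 in the scoop's frame
- tray: fixed grey open stock tray, 250 mm (x) by 104 mm (y) outside, 35 mm high, walls and floor 4 mm thick (inside 242 by 96 mm, floor top at z 4). Origin: centre of its underside; x along its length, away from the robot. Its far end is a ramp, rising at 40 degrees from the floor at x +84 mm to z 35 at x +121, then a back wall up to z 61. The slugs start between x -20 and +70 mm, the near part is empty
- slug0: brass slug, a chunky round button 19 mm in diameter and 15 mm thick with rounded edges, about 32 g, starting flat in the tray. Origin at its centre
- slug1: brass slug, a chunky round button 19 mm in diameter and 15 mm thick with rounded edges, about 32 g, starting flat in the tray. Origin at its centre
- slug2: brass slug, a chunky round button 19 mm in diameter and 15 mm thick with rounded edges, about 32 g, starting flat in the tray. Origin at its centre
- slug3: brass slug, a chunky round button 19 mm in diameter and 15 mm thick with rounded edges, about 32 g, starting flat in the tray. Origin at its centre
- slug4: brass slug, a chunky round button 19 mm in diameter and 15 mm thick with rounded edges, about 32 g, starting flat in the tray. Origin at its centre
- slug5: brass slug, a chunky round button 19 mm in diameter and 15 mm thick with rounded edges, about 32 g, starting flat in the tray. Origin at its centre
- crucible: fixed round white crucible on a terracotta base of 132 mm diameter. Origin: centre of the underside, z up; rim at z 85 mm, 120 mm outer and 110 mm inner diameter at the rim, wall 5 mm, narrowing to about 80 mm inside at the floor, which is at z 24 mm
- crucible_mid (a point): middle of the crucible's hollow, 30 mm above its inner floor and 31 mm below the rim
- mat: fixed round red mat, 140 mm in diameter, 4 mm thick. Origin: centre of its underside
- pliers: red-handled pliers lying flat, about 165 by 65 by 13 mm, bystander
- caliper: steel caliper with black display lying flat, 210 by 60 by 13 mm, bystander
- screwdriver: yellow-handled screwdriver, 200 mm long, 26 mm thick, bystander
- brush: wooden bench brush, 200 mm long, 42 mm wide, bystander
- jar: amber flux jar, 52 mm diameter, 60 mm high, bystander
Things that resemble listed ones, but are neither listed nor needed, are in the scene too. Of the things that look like the mat, take the one that is nearest to the robot's base at the start.

How it is judged (in metres and radians):
On the way, in this order (a step that is already met when the one before it is completed fails the run):
1. at least one slug lies in the lifted scoop, clear above the tray (slug centre over 55 mm above the bench) (((x of slug0 in the frame of scoop between -0.04 and 0.045 m and y of slug0 in the frame of scoop between -0.037 and 0.037 m and z of slug0 in the frame of scoop between 0 and 0.045 m and height (world z) of slug0 above 0.055 m) or (x of slug1 in the frame of scoop between -0.04 and 0.045 m and y of slug1 in the frame of scoop between -0.037 and 0.037 m and z of slug1 in the frame of scoop between 0 and 0.045 m and height (world z) of slug1 above 0.055 m) or (x of slug2 in the frame of scoop between -0.04 and 0.045 m and y of slug2 in the frame of scoop between -0.037 and 0.037 m and z of slug2 in the frame of scoop between 0 and 0.045 m and height (world z) of slug2 above 0.055 m) or (x of slug3 in the frame of scoop between -0.04 and 0.045 m and y of slug3 in the frame of scoop between -0.037 and 0.037 m and z of slug3 in the frame of scoop between 0 and 0.045 m and height (world z) of slug3 above 0.055 m) or (x of slug4 in the frame of scoop between -0.04 and 0.045 m and y of slug4 in the frame of scoop between -0.037 and 0.037 m and z of slug4 in the frame of scoop between 0 and 0.045 m and height (world z) of slug4 above 0.055 m) or (x of slug5 in the frame of scoop between -0.04 and 0.045 m and y of slug5 in the frame of scoop between -0.037 and 0.037 m and z of slug5 in the frame of scoop between 0 and 0.045 m and height (world z) of slug5 above 0.055 m))), for 0.2 s.
2. at least four slugs are in the crucible, below its rim ((distance between each of slug0, slug1, slug2, slug3 and crucible_mid below 0.056 m or distance between each of slug0, slug1, slug2, slug4 and crucible_mid below 0.056 m or distance between each of slug0, slug1, slug2, slug5 and crucible_mid below 0.056 m or distance between each of slug0, slug1, slug3, slug4 and crucible_mid below 0.056 m or distance between each of slug0, slug1, slug3, slug5 and crucible_mid below 0.056 m or distance between each of slug0, slug1, slug4, slug5 and crucible_mid below 0.056 m or distance between each of slug0, slug2, slug3, slug4 and crucible_mid below 0.056 m or distance between each of slug0, slug2, slug3, slug5 and crucible_mid below 0.056 m or distance between each of slug0, slug2, slug4, slug5 and crucible_mid below 0.056 m or distance between each of slug0, slug3, slug4, slug5 and crucible_mid below 0.056 m or distance between each of slug1, slug2, slug3, slug4 and crucible_mid below 0.056 m or distance between each of slug1, slug2, slug3, slug5 and crucible_mid below 0.056 m or distance between each of slug1, slug2, slug4, slug5 and crucible_mid below 0.056 m or distance between each of slug1, slug3, slug4, slug5 and crucible_mid below 0.056 m or distance between each of slug2, slug3, slug4, slug5 and crucible_mid below 0.056 m)), for 0.2 s.
At the end, for the whole second after the job is handed in: At least four slugs lie in the crucible below its rim, every other slug lies inside the tray, all at rest; the scoop stands released and still on the red mat, level within 0.1 rad, its pan's centre within 45 mm of the mat's centre ((distance between each of slug0, slug1, slug2, slug3 and crucible_mid below 0.056 m or distance between each of slug0, slug1, slug2, slug4 and crucible_mid below 0.056 m or distance between each of slug0, slug1, slug2, slug5 and crucible_mid below 0.056 m or distance between each of slug0, slug1, slug3, slug4 and crucible_mid below 0.056 m or distance between each of slug0, slug1, slug3, slug5 and crucible_mid below 0.056 m or distance between each of slug0, slug1, slug4, slug5 and crucible_mid below 0.056 m or distance between each of slug0, slug2, slug3, slug4 and crucible_mid below 0.056 m or distance between each of slug0, slug2, slug3, slug5 and crucible_mid below 0.056 m or distance between each of slug0, slug2, slug4, slug5 and crucible_mid below 0.056 m or distance between each of slug0, slug3, slug4, slug5 and crucible_mid below 0.056 m or distance between each of slug1, slug2, slug3, slug4 and crucible_mid below 0.056 m or distance between each of slug1, slug2, slug3, slug5 and crucible_mid below 0.056 m or distance between each of slug1, slug2, slug4, slug5 and crucible_mid below 0.056 m or distance between each of slug1, slug3, slug4, slug5 and crucible_mid below 0.056 m or distance between each of slug2, slug3, slug4, slug5 and crucible_mid below 0.056 m) and (distance between slug0 and crucible_mid below 0.056 m or (x of slug0 in the frame of tray between -0.122 and 0.122 m and y of slug0 in the frame of tray between -0.049 and 0.049 m and height (world z) of slug0 below 0.05 m)) and (distance between slug1 and crucible_mid below 0.056 m or (x of slug1 in the frame of tray between -0.122 and 0.122 m and y of slug1 in the frame of tray between -0.049 and 0.049 m and height (world z) of slug1 below 0.05 m)) and (distance between slug2 and crucible_mid below 0.056 m or (x of slug2 in the frame of tray between -0.122 and 0.122 m and y of slug2 in the frame of tray between -0.049 and 0.049 m and height (world z) of slug2 below 0.05 m)) and (distance between slug3 and crucible_mid below 0.056 m or (x of slug3 in the frame of tray between -0.122 and 0.122 m and y of slug3 in the frame of tray between -0.049 and 0.049 m and height (world z) of slug3 below 0.05 m)) and (distance between slug4 and crucible_mid below 0.056 m or (x of slug4 in the frame of tray between -0.122 and 0.122 m and y of slug4 in the frame of tray between -0.049 and 0.049 m and height (world z) of slug4 below 0.05 m)) and (distance between slug5 and crucible_mid below 0.056 m or (x of slug5 in the frame of tray between -0.122 and 0.122 m and y of slug5 in the frame of tray between -0.049 and 0.049 m and height (world z) of slug5 below 0.05 m)) and linear speed of each of slug0, slug1, slug2, slug3, slug4, slug5 below 0.03 m/s and horizontal distance between scoop and mat below 0.045 m and angle between scoop's own z axis and vertical below 0.1 rad and z of scoop in the frame of mat between 0.001 and 0.01 m and linear speed of scoop below 0.02 m/s); the robot touches nothing.
It fails at once if the fingers touch a slug (over 0.5 N) (contact force between the fingers and slug0 above 0.5 N or contact force between the fingers and slug1 above 0.5 N or contact force between the fingers and slug2 above 0.5 N or contact force between the fingers and slug3 above 0.5 N or contact force between the fingers and slug4 above 0.5 N or contact force between the fingers and slug5 above 0.5 N).
It fails at once if a bystander (pliers, caliper, screwdriver, brush or jar) is moved by more than 30 mm (distance of any of pliers, caliper, screwdriver, brush, jar from where it was at the start of the episode above 0.03 m).
It fails at once if the jar is tipped by more than 0.4 rad (angle between jar's own z axis and vertical above 0.4 rad).
It also fails if it takes over 72 s, if anything falls off the work surface, if the arm or the gripper's body presses on something with over 40 N, if the wrist force passes 120 N, or if a joint passes its speed limit or range.

## Working session

There is one attempt and no reset: what is moved stays moved. The work goes in short steps, Python scripts to look and compute and a tool call to move; the robot and the scene stay as the last step left them, time stands still between calls to the robot, and variables do not carry over. Pictures are saved under pics/ and viewed, at most 10 in all, crops included, and the job is handed in when it is done.

Besides the shell and the picture viewer there is one more tool, called after "Call:" as name(argument=value, ...) on one line, values as JSON. drive_tool: Moves the arm, as the interface text tells. Its arguments: {"type":"object","properties":{"moves":{"type":"array"},"claw":{"type":"number"},"squeeze":{"type":"number"}},"required":["moves"]}

```bash
ls; mkdir -p pics
cat > h.py <<'E'
import numpy as np, cv2
from plant import r, capture, calibration, silhouettes, landmark_of
from scipy.spatial.transform import Rotation as R
def ray(cam,row,col,C=None):
    C=C or calibration(cam); f=210/np.tan(np.radians(C["fovy"])/2)
    d=np.array([(col-C["cx"])/f,(row-C["cy"])/f]); u=d.copy()
    for _ in range(20): u=d/(1+C["k1"]*(u@u))
    T=np.array(C["T"]); return T[:3,3],T[:3,:3]@np.array([u[0],-u[1],-1])
def pz(cam,row,col,z,C=None):
    o,d=ray(cam,row,col,C); return o+d*(z-o[2])/d[2]
def proj(cam,P,C=None):
    C=C or calibration(cam); f=210/np.tan(np.radians(C["fovy"])/2); T=np.array(C["T"])
    q=T[:3,:3].T@(np.array(P,float)-T[:3,3]); u=np.array([q[0],-q[1]])/-q[2]; u=u*(1+C["k1"]*(u@u))
    return np.array([C["cy"]+f*u[1],C["cx"]+f*u[0]])
E
python3 - <<'E'
from h import *
s=r.get_state(); print(s["tool_pos"],s["orientation"],r.hold_point_z,s["time_s"])
for c in ("top","scene"):
    cv2.imwrite(f"pics/{c}0.png",capture(c)[:,:,::-1])
    C=calibration(c); print(c,np.round(C["T"],2).tolist(),C["fovy"])
    for n,z in (("scoop",0),("scoop_grip",68),("scoop_lip",0),("tray",0),("slug0",11.5),("crucible",0),("crucible_mid",54),("mat",0),("jar",0),("pliers",5),("caliper",5),("screwdriver",13),("brush",15)):
        print(n,[(round(d["conf"],2),np.round(d["location"]).tolist(),np.round(pz(c,*d["location"],z,C)[:2]).tolist()) for d in landmark_of(n,c) if d["conf"]>.2])
E
```

```text
pics
[ 172.45614641 -547.97253236  230.42982171] [-3.10332913e+00 -4.76660807e-01  9.52801537e-05] 18.700000000000003 0.0
top [[-0.07, 0.97, -0.22, 196.17], [-1.0, -0.07, 0.01, -85.62], [-0.0, 0.22, 0.98, 1668.96], [0.0, 0.0, 0.0, 1.0]] 42.2169445120455
scoop [(0.64, [240.0, 140.0], [529.0, 321.0]), (0.52, [229.0, 282.0], [531.0, -127.0])]
scoop_grip [(0.59, [255.0, 132.0], [471.0, 330.0]), (0.26, [243.0, 137.0], [507.0, 313.0])]
scoop_lip [(0.83, [227.0, 142.0], [570.0, 314.0])]
tray [(0.78, [210.0, 222.0], [607.0, 60.0])]
slug0 [(0.6, [185.0, 224.0], [683.0, 47.0]), (0.51, [204.0, 211.0], [625.0, 92.0]), (0.51, [189.0, 212.0], [674.0, 87.0]), (0.46, [196.0, 230.0], [646.0, 31.0]), (0.45, [206.0, 226.0], [616.0, 45.0]), (0.39, [203.0, 216.0], [626.0, 76.0])]
crucible [(0.88, [236.0, 351.0], [493.0, -340.0])]
crucible_mid [(0.95, [229.0, 359.0], [505.0, -358.0])]
mat [(0.86, [248.0, 420.0], [441.0, -551.0]), (0.77, [231.0, 283.0], [526.0, -127.0])]
jar [(0.53, [178.0, 328.0], [688.0, -285.0])]
pliers [(0.63, [278.0, 254.0], [385.0, -28.0])]
caliper [(0.92, [193.0, 138.0], [680.0, 324
[... 494 characters left out ...]
[568.0, 324.0])]
tray [(0.7, [264.0, 322.0], [612.0, 74.0])]
slug0 [(0.57, [265.0, 296.0], [662.0, 21.0]), (0.54, [271.0, 325.0], [633.0, 96.0]), (0.46, [281.0, 314.0], [675.0, 86.0]), (0.42, [256.0, 315.0], [606.0, 47.0]), (0.36, [263.0, 309.0], [635.0, 49.0])]
crucible []
crucible_mid [(0.73, [262.0, 215.0], [794.0, -145.0]), (0.71, [165.0, 220.0], [511.0, -356.0])]
mat [(0.8, [213.0, 273.0], [538.0, -137.0]), (0.56, [174.0, 222.0], [500.0, -361.0])]
jar [(0.88, [223.0, 200.0], [689.0, -291.0])]
pliers [(0.75, [196.0, 333.0], [386.0, -22.0])]
caliper [(0.65, [336.0, 397.0], [690.0, 336.0])]
screwdriver [(0.89, [268.0, 377.0], [544.0, 208.0])]
brush [(0.92, [264.0, 217.0], [781.0, -156.0])]
```

```bash
python3 -c "
import cv2,numpy as np
a=cv2.imread('pics/top0.png');print(a.shape);cv2.imwrite('pics/t.png',cv2.resize(a,(800,600)))"
```

```text
(420, 560, 3)
```

View pics/t.png

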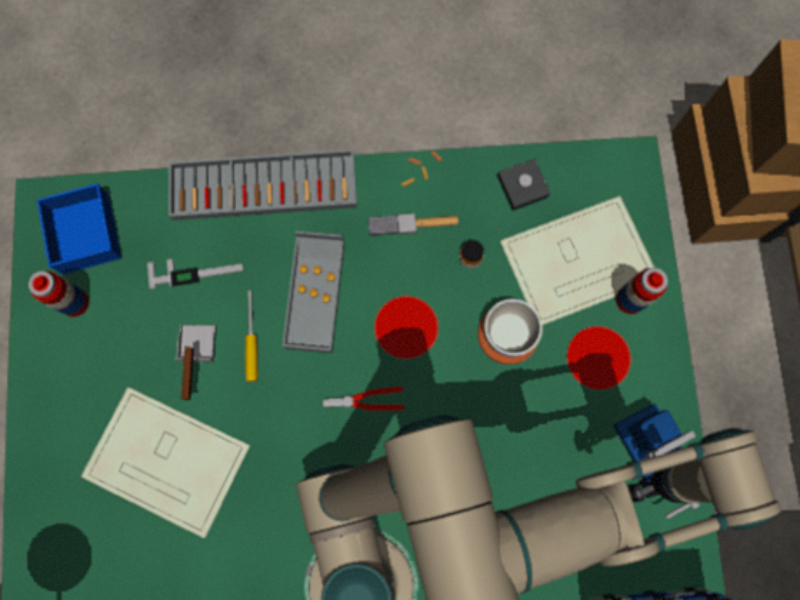

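View pics/scene0.png

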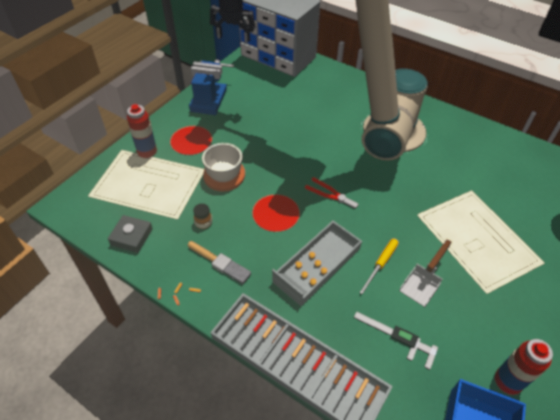

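Top view: the scoop is at about (195,345) in the enlarged picture and the tray with six slugs at (315,290). The near mat is at (406,327), the other mat at (598,357), and the crucible at (510,330). Next I'll fit models to the silhouettes.

```bash
cat >> h.py <<'E'
from scipy.optimize import minimize
def box(x0,x1,y0,y1,z0,z1): return np.array([[x,y,z] for x in(x0,x1) for y in(y0,y1) for z in(z0,z1)],float)
def disc(rad,z): t=np.linspace(0,2*np.pi,40); return np.c_[rad*np.cos(t),rad*np.sin(t),0*t+z]
PARTS={"scoop":[box(-40,-38,-38,38,0,35),box(-40,22,-38,38,0,24),box(-40,40,-38,38,0,14),box(-130,-20,-8,8,56,80)],
"tray":[box(-125,125,-52,52,0,35),box(121,125,-52,52,0,61)],
"mat":[disc(70,0),]+[disc(70,4)],"crucible":[np.r_[disc(60,85),disc(50,30)],disc(66,0)]}
def render(n,p,C,S=4):
    im=np.zeros((420*S,560*S),np.uint8); c,s=np.cos(p[2]),np.sin(p[2])
    for P in PARTS[n]:
        W=np.c_[c*P[:,0]-s*P[:,1]+p[0],s*P[:,0]+c*P[:,1]+p[1],P[:,2]]
        uv=np.array([proj(0,w,C)[::-1] for w in W])
        cv2.fillConvexPoly(im,cv2.convexHull(np.round((uv+.5)*S-.5).astype(np.int32)),255)
    return cv2.resize(im,(560,420),interpolation=cv2.INTER_AREA)/255.
def fit(n,p0,views):
    def cost(p):
        t=0
        for C,m in views:
            q=render(n,p,C); t+=1-np.minimum(q,m).sum()/np.maximum(q,m).sum()
        return t/len(views)
    p0=np.array(p0,float); d=np.array([12,12,.15])
    o=minimize(cost,p0,method="Nelder-Mead",options=dict(initial_simplex=np.vstack([p0]+[p0+np.eye(3)[i]*d for i in range(3)]),xatol=.2,fatol=1e-4,maxiter=150))
    return o.x,o.fun
E
python3 - <<'E'
from h import *
print([a for a in dir(r) if a[0]!="_"])
V={}
for c in("top","scene"):
    capture(c)
    for n in PARTS:
        V[n,c]=[d for d in silhouettes(n,c) if d["conf"]>.2]
C={c:calibration(c) for c in("top","scene")}
P0={"scoop":[(530,318,.0)],"tray":[(607,62,0)],"mat":[(530,-130,0)],"crucible":[(500,-345,0)]}
for n in PARTS:
    for c in [("top",),("scene",),("top","scene")]:
        for p0 in P0[n]:
            v=[]
            for k in c:
                best=None
                q=render(n,p0,C[k])
                for d in V[n,k]:
                    m=d["pixels"].astype(float); i=np.minimum(q,m).sum()/np.maximum(q,m).sum()
                    if best is None or i>best[0]: best=(i,m)
                if best and best[0]>.2: v.append((C[k],best[1]))
            if v:
                p,f=fit(n,p0,v); print(n,c,len(v),np.round(p,2),round(f,3))
E
```

```text
['MotionError', 'finish_job', 'get_state', 'hold_point_z']
scoop ('top',) 1 [ 5.2553e+02  3.2597e+02 -9.0000e-02] 0.086
scoop ('scene',) 1 [ 5.3084e+02  3.2554e+02 -8.0000e-02] 0.077
scoop ('top', 'scene') 2 [ 5.2961e+02  3.2566e+02 -8.0000e-02] 0.087
tray ('top',) 1 [ 6.1916e+02  6.5290e+01 -1.5000e-01] 0.068
tray ('scene',) 1 [ 6.2128e+02  6.3800e+01 -1.7000e-01] 0.089
tray ('top', 'scene') 2 [ 6.2037e+02  6.4710e+01 -1.6000e-01] 0.081
mat ('top',) 1 [ 5.3344e+02 -1.3131e+02  7.0000e-02] 0.041
mat ('scene',) 1 [ 5.3580e+02 -1.3215e+02  1.0000e-01] 0.029
mat ('top', 'scene') 2 [ 5.3441e+02 -1.3153e+02  7.0000e-02] 0.042
crucible ('top',) 1 [ 5.0077e+02 -3.5076e+02  6.0000e-02] 0.023
crucible ('scene',) 1 [ 5.0364e+02 -3.5199e+02  1.3000e-01] 0.047
crucible ('top', 'scene') 2 [ 5.0191e+02 -3.5167e+02  9.0000e-02] 0.044
```

Call:
drive_tool(moves=[[41.6, 0, 0, 0, 0, -0.0725], [41.6, 0, 0, 0, 0, -0.0725], [41.6, 0, 0, 0, 0, -0.0725], [41.6, 0, 0, 0, 0, -0.0725], [41.6, 0, 0, 0, 0, -0.0725]], claw=50)

```text
time_s: 2.32
tool_pos: [360.6, -458.1, 231.3]
orientation: [2.966, 1.033, 0.0]
force: [0.5, -0.0, -0.2]
opening: 50.1
finger_force: 0.0
```

Call:
drive_tool(moves=[[41.6, 0, 0, 0, 0, -0.0725], [41.6, 0, 0, 0, 0, -0.0725], [41.6, 0, 0, 0, 0, -0.0725], [41.6, 0, 0, 0, 0, -0.0725], [41.6, 0, 0, 0, 0, -0.0725]])

```text
time_s: 2.73
tool_pos: [502.8, -307.1, 231.3]
orientation: [2.731, 1.551, 0.001]
force: [1.0, -0.7, -0.2]
opening: 49.8
finger_force: 0.0
```

Call:
drive_tool(moves=[[41.6, 0, 0, 0, 0, -0.0725], [41.6, 0, 0, 0, 0, -0.0725], [41.6, 0, 0, 0, 0, -0.0725], [41.6, 0, 0, 0, 0, -0.0725], [41.6, 0, 0, 0, 0, -0.0725]])

```text
time_s: 3.15
tool_pos: [582.1, -115.6, 231.2]
orientation: [2.407, 2.019, 0.001]
force: [0.9, -0.4, 0.4]
opening: 49.8
finger_force: 0.0
```

Call:
drive_tool(moves=[[41.6, 0, 0, 0, 0, -0.0725], [41.6, 0, 0, 0, 0, -0.0725], [41.6, 0, 0, 0, 0, -0.0725], [41.6, 0, 0, 0, 0, -0.0725], [41.6, 0, 0, 0, 0, -0.0725]])

```text
time_s: 3.57
tool_pos: [588.2, 91.4, 231.2]
orientation: [2.003, 2.419, 0.001]
force: [0.8, 0.1, 0.1]
opening: 49.8
finger_force: 0.0
```

Call:
drive_tool(moves=[[41.6, 0, 0, 0, 0, -0.0725], [41.6, 0, 0, 0, 0, -0.0725], [41.6, 0, 0, 0, 0, -0.0725], [41.6, 0, 0, 0, 0, -0.0725], [0, 0, 0, 0, 0, 0]])

```text
time_s: 3.98
tool_pos: [536.5, 255.2, 231.3]
orientation: [-1.623, -2.684, -0.005]
force: [-0.0, -1.2, -0.3]
opening: 50.1
finger_force: 0.0
```

```bash
cat >> h.py <<'E'
import json
def log():
    s=r.get_state(); open("log.txt","a").write(json.dumps([list(map(float,s["joints"])),list(map(float,s["tool_pos"])),list(map(float,s["orientation"]))])+"\n")
    return s
def Rot(psi,th=0,tz=0):
    """tool rotation: scoop yaw = psi-pi (flipped grip), th = nose-down pitch of scoop"""
    Y=psi-np.pi
    S=R.from_euler("z",Y)*R.from_euler("y",th)   # scoop frame
    return S*R.from_matrix(np.array([[-1,0,0],[0,1,0],[0,0,-1.]]))
def delta(pos,rot,n,s=None):
    s=s or log(); R0=R.from_rotvec(s["orientation"])
    d=R0.inv().apply(np.array(pos)-s["tool_pos"]); w=(R0.inv()*rot).as_rotvec()
    # straight in world with turning tool: per-row shifts
    rows=[];Rc=R0;W=np.array(pos)-s["tool_pos"]
    for i in range(n):
        rows.append(np.r_[Rc.inv().apply(W/n),w/n].round(4)); Rc=Rc*R.from_rotvec(w/n)
    return rows
def show(rows):
    for q in rows: print("[%s]"%",".join("%.4g"%v for v in np.r_[np.round(q[:3],1),np.round(q[3:],4)]))
E
python3 - <<'E'
from h import *
s=log(); print(s["time_s"],s["tool_pos"],s["orientation"],s["joints"])
C=calibration("wrist"); im=capture("wrist"); cv2.imwrite("pics/w1.png",im[:,:,::-1])
v=[]
for d in silhouettes("scoop","wrist"): print(d["conf"],d["extent"]); v.append(d["pixels"])
if v: print(fit("scoop",(529.6,325.7,-.08),[(C,v[0].astype(float))]))
for n,z in(("scoop",0),("scoop_grip",68),("scoop_lip",0)):
    print(n,[(round(d["conf"],2),pz("wrist",*d["location"],z,C)[:2].round(1)) for d in landmark_of(n,"wrist")])
E
```

```text
3.9833 [536.48845895 255.22411427 231.32107482] [-1.62342167 -2.68414605 -0.00464301] [ 0.32356946  0.30476214  1.4630691   0.00559898  1.37453953 -0.16041057]
0.94 [163.3, 3.3, 367.3, 165.3]
0.61 [288.7, 334.4, 299.1, 350.6]
0.47 [151.3, 257.3, 355.8, 412.6]
(array([ 5.29297444e+02,  3.26067273e+02, -8.08986689e-02]), np.float64(0.046380769334326))
scoop [(0.88, array([529.7, 325.3]))]
scoop_grip [(0.69, array([477.3, 329.9]))]
scoop_lip [(0.92, array([569.5, 324.6]))]
```

View pics/w1.png

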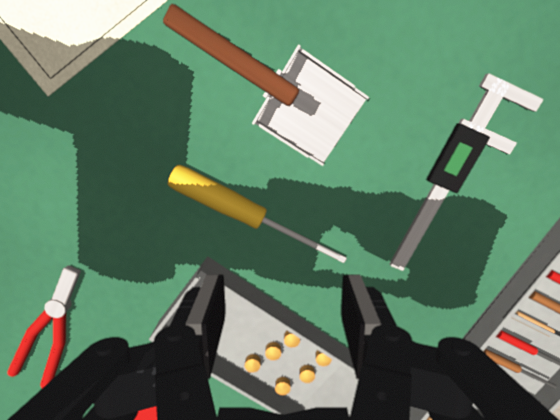

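The wrist view shows the scoop clearly, with the handle from (170,15) to (295,98), and agrees with the fit to within 1 mm. I'll move above the grip point.

Run:
```python
from h import *
show(delta((474.5,330.4,130),Rot(np.pi-.081),8))
```

```text
[13,-2.6,12.6,-0.0001,0.0001,-0.1271]
[13.3,-0.9,12.6,-0.0001,0.0001,-0.1271]
[13.3,0.8,12.6,-0.0001,0.0001,-0.1271]
[13.1,2.4,12.6,-0.0001,0.0001,-0.1271]
[12.7,4.1,12.6,-0.0001,0.0001,-0.1271]
[12,5.6,12.7,-0.0001,0.0001,-0.1271]
[11.2,7.1,12.7,-0.0001,0.0001,-0.1271]
[10.2,8.5,12.7,-0.0001,0.0001,-0.1271]
```

Call:
drive_tool(moves=[[10.4, -2, 10, 0, 0, -0.1017], [10.6, -1, 10, 0, 0, -0.1017], [10.7, 0.2, 10, 0, 0, -0.1017], [10.6, 1.3, 10, 0, 0, -0.1017], [10.4, 2.3, 10, 0, 0, -0.1017]])

```text
time_s: 4.65
tool_pos: [508.1, 288.6, 180.8]
orientation: [0.908, 3.007, -0.0]
force: [0.2, -0.3, 0.1]
opening: 50.0
finger_force: 0.0
```

Call:
drive_tool(moves=[[10.1, 3.2, 10, 0, 0, -0.1017], [9.7, 4.2, 10, 0, 0, -0.1017], [9.3, 5.2, 10, 0, 0, -0.1017], [8.7, 6.1, 10, 0, 0, -0.1017], [8.1, 7, 10, 0, 0, -0.1017]])

```text
time_s: 5.07
tool_pos: [475.0, 330.3, 130.8]
orientation: [0.123, 3.139, -0.0]
force: [0.6, -1.2, 0.6]
opening: 49.9
finger_force: 0.0
```

Call:
drive_tool(moves=[[0, 0, 0, 0, 0, 0]])

```text
time_s: 5.15
tool_pos: [472.7, 330.5, 129.3]
orientation: [-0.125, -3.135, 0.003]
force: [0.4, 0.1, -0.6]
opening: 50.0
finger_force: 0.0
```

Run:
```python
from h import *
s=log(); print(s["tool_pos"])
C=calibration("wrist"); im=capture("wrist"); cv2.imwrite("pics/w2.png",im[:,:,::-1])
for d in silhouettes("scoop","wrist")[:2]: print(d["conf"],d["extent"], fit("scoop",(529.4,326,-.08),[(C,d["pixels"].astype(float))]))
show(delta((474.5,330.4,48),Rot(np.pi-.081),3,s))
```

```text
[472.69938969 330.50096035 129.28497238]
0.78 [227.1, 108.5, 338.4, 319.2] (array([ 5.30274779e+02,  3.25942435e+02, -8.19576494e-02]), np.float64(0.07731202443455543))
[-0.7,0.1,27.1,-0.0006,-0.0014,0.0004]
[-0.7,0,27.1,-0.0006,-0.0014,0.0004]
[-0.6,0,27.1,-0.0006,-0.0014,0.0004]
```

View pics/w2.png

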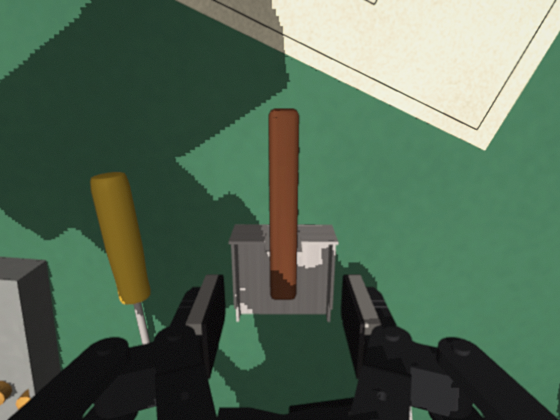

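The view shows the handle centred between the fingers at column ~284. I'll descend and grip.

Call:
drive_tool(moves=[[-0.7, 0, 27, 0, 0, 0], [-0.7, 0, 27, 0, 0, 0], [-0.7, 0, 27, 0, 0, 0], [0, 0, 0, 0, 0, 0]])

```text
time_s: 5.58
tool_pos: [474.5, 328.6, 46.6]
orientation: [-0.131, -3.132, 0.007]
force: [-1.0, -0.3, -0.9]
opening: 50.2
finger_force: 0.0
```

Call:
drive_tool(moves=[[0, 0, 0, 0, 0, 0], [0, 0, 0, 0, 0, 0], [0, 0, 0, 0, 0, 0], [0, 0, 0, 0, 0, 0], [0, 0, 0, 0, 0, 0]], claw=5, squeeze=90)

```text
time_s: 6.0
tool_pos: [477.6, 331.6, 52.4]
orientation: [0.125, 3.135, 0.002]
force: [-0.2, -2.3, 6.8]
opening: 14.8
finger_force: 88.0
```

Call:
drive_tool(moves=[[0, 0, 0, 0, 0, 0], [0, 0, -15, 0, 0, 0], [0, 0, -35, 0, 0, 0], [0, 0, -35, 0, 0, 0], [0, 0, 0, 0, 0, 0]])

```text
time_s: 6.42
tool_pos: [480.3, 334.0, 142.7]
orientation: [0.125, 3.127, 0.012]
force: [1.4, 1.4, -0.4]
opening: 14.3
finger_force: 88.5
```

Run:
```python
from h import *
s=log(); print(s["tool_pos"],s["orientation"],s["joints"],s["opening"])
# pose of tray from top and slugs
C={c:calibration(c) for c in("top","scene")}
for c in C:
    capture(c)
    for d in silhouettes("slug0",c):
        if d["conf"]>.3:
            ys,xs=np.nonzero(d["pixels"]); w=pz(c,ys.mean(),xs.mean(),12,C[c])[:2]
            q=R.from_euler("z",.16).apply([*(w-[620.4,64.7]),0])[:2]; print(c,round(d["conf"],2),w.round(),q.round())
    for d in silhouettes("scoop",c)[:2]: print(c,d["conf"],d["extent"])
    for d in silhouettes("tray",c)[:1]: print(c,d["conf"],fit("tray",(620,65,-.16),[(C[c],d["pixels"].astype(float))]))
L=[json.loads(l) for l in open("log.txt")]
for j,p,o in L: print(np.round(j,3),np.round(p,1))
```

```text
[480.3139796  334.02060793 142.69115782] [0.12471063 3.12669593 0.0119585 ] [ 4.88518898e-01  3.44841194e-01  1.63327317e+00  3.89732745e-04
  1.14892677e+00 -1.00270518e+00] 14.306883468498178
top 0.95 [114.8, 220.9, 141.1, 246.4]
top 0.76 (array([ 6.19404181e+02,  6.34137294e+01, -1.66830149e-01]), np.float64(0.09116952372668985))
scene 0.61 [680.  85.] [56. 29.]
scene 0.44 [675.  56.] [55. -0.]
scene 0.41 [610.  40.] [ -7. -26.]
scene 0.36 [636.  92.] [11. 29.]
scene 0.62 (array([ 6.20886633e+02,  6.37106982e+01, -1.62222927e-01]), np.float64(0.0938116174808421))
[ 0.324  0.305  1.463  0.006  1.375 -0.16 ] [536.5 255.2 231.3]
[ 3.120e-01  3.050e-01  1.463e+00 -1.000e-03  1.374e+00 -1.600e-01] [540.6 247.  231.2]
[ 4.890e-01  3.550e-01  1.655e+00  1.000e-03  1.137e+00 -1.002e+00] [472.7 330.5 129.3]
[ 0.489  0.345  1.633  0.     1.149 -1.003] [480.3 334.  142.7]
```

Call:
drive_tool(moves=[[0, 0, 0, 0, 0, 0], [0, 0, 0, 0, 0, 0], [0, 0, 0, 0, 0, 0], [0, 0, 0, 0, 0, 0], [0, 0, 0, 0, 0, 0]])

```text
time_s: 7.23
tool_pos: [476.2, 331.4, 135.2]
orientation: [-0.125, -3.139, 0.0]
force: [-0.0, -0.1, -1.3]
opening: 14.6
finger_force: 88.5
```

Run:
```python
from h import *
s=log(); print(s["tool_pos"],s["orientation"],s["joints"],s["opening"])
PARTS["sl"]=PARTS["scoop"]
C={c:calibration(c) for c in("top","scene")}; V=[]
for c in C:
    capture(c); d=silhouettes("scoop",c)[0]; print(c,d["conf"],d["extent"]); V.append((C[c],d["pixels"].astype(float)))
# lifted scoop: height guess from expected lift
for dz in (80,85,90,95):
    PARTS["scoop"]=[p+[0,0,dz] for p in PARTS["sl"]]
    print(dz,fit("scoop",(535,328,-.08),V))
PARTS["scoop"]=PARTS["sl"]
```

```text
[476.1514153  331.40256671 135.16661105] [-1.25302728e-01 -3.13899844e+00  2.03625172e-04] [ 4.88162748e-01  3.51867371e-01  1.64280633e+00 -7.07300261e-05
  1.14706571e+00 -1.00281074e+00] 14.588634070844988
top 0.93 [121.5, 225.2, 143.1, 247.6]
scene 0.91 [406.5, 232.7, 450.7, 289.9]
80 (array([ 5.27254635e+02,  3.26534978e+02, -6.01936872e-02]), np.float64(0.3740681634574159))
85 (array([ 5.30635011e+02,  3.26325271e+02, -7.01735519e-02]), np.float64(0.3763493608882575))
90 (array([ 5.33687462e+02,  3.26236015e+02, -7.86075570e-02]), np.float64(0.38146614247794136))
95 (array([ 5.37301436e+02,  3.26564067e+02, -6.32631040e-02]), np.float64(0.39158359457358455))
```

```bash
cat >> h.py <<'E'
# grasp: TCP in scoop frame
G=np.array([-54.,0,50.2]); TR=np.array([620.3,64.2,0]); TY=-.163
def tcp(o,yaw,th): # scoop origin world, yaw, nose-down pitch -> tcp pos, rot
    S=R.from_euler("z",yaw)*R.from_euler("y",th); return np.array(o)+S.apply(G),Rot(np.pi+yaw,th)
def tcp_lip(l,yaw,th): # lip at world l
    S=R.from_euler("z",yaw)*R.from_euler("y",th); return tcp(np.array(l)-S.apply([40,0,0]),yaw,th)
def tw(x,y,z): return TR+R.from_euler("z",TY).apply([x,y,z])
E
python3 - <<'E'
from h import *
p,q=tcp(tw(-72,0,104),TY,0); print(p); show(delta(p,q,10))
E
```

```text
[495.97014424  84.64717505 154.2       ]
[-3.9,-24.4,-1.9,-0,0,0.0083]
[-4.1,-24.4,-1.9,-0,0,0.0083]
[-4.3,-24.4,-1.9,-0,0,0.0083]
[-4.6,-24.3,-1.9,-0,0,0.0083]
[-4.8,-24.3,-1.9,-0,0,0.0083]
[-5,-24.3,-1.9,-0,0,0.0083]
[-5.2,-24.2,-1.9,-0,0,0.0083]
[-5.4,-24.2,-1.9,-0,0,0.0083]
[-5.6,-24.1,-1.9,-0,0,0.0083]
[-5.8,-24.1,-1.9,-0,0,0.0083]
```

Call:
drive_tool(moves=[[-4, -24.3, -2, 0, 0, 0.008], [-4, -24.3, -2, 0, 0, 0.008], [-4.5, -24.3, -2, 0, 0, 0.008], [-4.5, -24.3, -2, 0, 0, 0.008], [-4.7, -24.3, -2, 0, 0, 0.008]])

```text
time_s: 7.85
tool_pos: [486.1, 207.4, 145.5]
orientation: [0.188, 3.136, -0.0]
force: [-0.8, -0.3, -1.3]
opening: 14.7
finger_force: 88.7
```

Call:
drive_tool(moves=[[-5, -24.3, -2, 0, 0, 0.008], [-5.2, -24.3, -2, 0, 0, 0.008], [-5.4, -24.2, -2, 0, 0, 0.008], [-5.6, -24.1, -2, 0, 0, 0.008], [-5.8, -24.1, -2, 0, 0, 0.008]])

```text
time_s: 8.27
tool_pos: [496.5, 83.6, 155.6]
orientation: [0.251, 3.131, -0.0]
force: [0.8, -0.4, -1.1]
opening: 14.4
finger_force: 88.7
```

Call:
drive_tool(moves=[[0, 0, 0, 0, 0, 0], [0, 0, 0, 0, 0, 0], [0, 0, 0, 0, 0, 0], [0, 0, 0, 0, 0, 0], [0, 0, 0, 0, 0, 0]])

```text
time_s: 8.68
tool_pos: [496.3, 85.7, 155.2]
orientation: [-0.249, -3.131, -0.0]
force: [0.0, -0.1, -1.6]
opening: 14.4
finger_force: 88.7
```

Run:
```python
from h import *
s=log(); print(s["tool_pos"],s["orientation"],s["joints"],s["opening"])
C=calibration("wrist"); im=capture("wrist"); cv2.imwrite("pics/w3.png",im[:,:,::-1])
for n,z in(("slug0",12),):
    for d in landmark_of(n,"wrist"):
        w=pz("wrist",*d["location"],z,C); print(n,round(d["conf"],2),np.round(d["location"]),w[:2].round(),R.from_euler("z",-TY).apply(w-TR).round()[:2])
# overlay: predicted tray corners inner top z35 and predicted scoop lip corners
for x,y,z in((-125,-52,35),(-125,52,35),(125,52,61),(125,-52,61),(84,48,4),(84,-48,4)):
    print((x,y),proj(0,tw(x,y,z),C).round())
```

```text
[496.28491752  85.69167419 155.15865852] [-2.48798077e-01 -3.13141405e+00 -2.63959829e-04] [ 3.25932168e-02  2.26675165e-01  1.77492448e+00  2.21906184e-04
  1.14028267e+00 -1.37972424e+00] 14.395684933632356
slug0 0.65 [380. 311.] [682.  84.] [58. 30.]
(-125, -52) [205. 211.]
(-125, 52) [206. 350.]
(125, 52) [482. 338.]
(125, -52) [482. 221.]
(84, 48) [395. 328.]
(84, -48) [395. 232.]
```

View pics/w3.png

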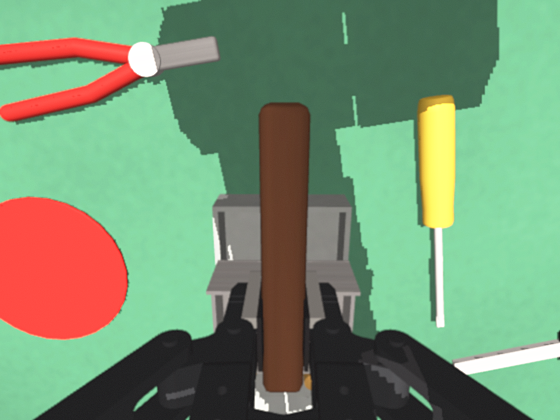

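The wrist view shows the scoop's back wall (columns 208–358) centred over the tray (214–352). I'll lower it, with the lip slightly down.

Call:
drive_tool(moves=[[0, 0, 25, 0, 0, 0], [0, 0, 25, 0, 0, 0], [0, 0, 25, 0, 0, 0], [0, 0, 18, 0, 0, 0], [0, 0, 4, 0, 0, 0]])

```text
time_s: 9.2
tool_pos: [494.0, 85.3, 56.4]
orientation: [-0.249, -3.125, 0.001]
force: [-9.0, 0.5, 21.3]
opening: 14.6
finger_force: 91.2
```

Call:
drive_tool(moves=[[0, 0, 0, 0, 0, 0], [0, 0, 0, 0, 0, 0], [0, 0, 1, 0, 0, 0], [0, 0, 0, 0, 0, 0], [0, 0, 0, 0, 0, 0]])

```text
time_s: 9.62
tool_pos: [496.9, 84.9, 57.7]
orientation: [0.25, 3.131, 0.0]
force: [0.8, -0.1, -1.2]
opening: 14.7
finger_force: 88.7
```

Call:
drive_tool(moves=[[0, 0, 1, 0, 0, 0], [0, 0, 0, 0, 0, 0], [0, 0, 0, 0, 0, 0]])

```text
time_s: 9.87
tool_pos: [496.7, 84.9, 56.5]
orientation: [0.251, 3.131, 0.0]
force: [0.2, 0.8, 0.7]
opening: 14.7
finger_force: 88.6
```

Call:
drive_tool(moves=[[0, 0, 1, 0, 0, 0], [0, 0, 0, 0, 0, 0], [0, 0, 0, 0, 0, 0]])

```text
time_s: 10.12
tool_pos: [496.7, 84.9, 56.5]
orientation: [0.251, 3.131, 0.0]
force: [-1.9, -0.5, 7.7]
opening: 14.9
finger_force: 89.7
```

```bash
sed -i 's/50.2\]/52.4]/' h.py
python3 - <<'E'
from h import *
s=log(); print(s["tool_pos"])
a,qa=tcp_lip(tw(-32,0,4.3),TY,.0); 
b,qb=tcp_lip(tw(-32,0,4.3),TY,.04); print(a,b,qa.inv().apply(b-a),(qa.inv()*qb).as_rotvec())
print(qb.inv().apply(tw(10,0,0)-tw(0,0,0)))
E
```

```text
[496.72545424  84.87435283  56.45334751]
[495.97014424  84.64717505  56.7       ] [498.11200337  84.29492685  60.417083  ] [-2.17063109e+00  3.70417254e-15 -3.71708300e+00] [0.00000000e+00 4.00000000e-02 2.77574261e-17]
[-9.99200107e+00  5.84707083e-16 -3.99893342e-01]
```

Call:
drive_tool(moves=[[-2.2, 0, -3.7, 0, 0.04, 0], [0, 0, 0, 0, 0, 0], [-7, 0, -0.3, 0, 0, 0], [-9, 0, -0.4, 0, 0, 0], [-9, 0, -0.4, 0, 0, 0]])

```text
time_s: 10.53
tool_pos: [521.2, 80.7, 59.4]
orientation: [-0.247, -3.088, -0.005]
force: [-5.0, 0.6, 8.2]
opening: 14.7
finger_force: 89.2
```

Call:
drive_tool(moves=[[-9, 0, -0.4, 0, 0, 0], [-9, 0, -0.4, 0, 0, 0], [-9, 0, -0.4, 0, 0, 0], [-9, 0, -0.4, 0, 0, 0], [-9, 0, -0.4, 0, 0, 0]])

```text
time_s: 10.95
tool_pos: [565.0, 73.7, 59.6]
orientation: [-0.247, -3.086, -0.005]
force: [-7.1, 1.6, 9.8]
opening: 14.4
finger_force: 89.5
```

Run:
```python
from h import *
s=log(); print(s["tool_pos"],s["force"])
t,q=tcp_lip(tw(80,0,4.3),TY,.04); print(t)
im=capture("scene"); cv2.imwrite("pics/s4.png",cv2.resize(im[170:330,240:440,::-1],None,fx=3.7,fy=3.7))
```

```text
[565.01805781  73.68829044  59.57649063] [-7.11939583  1.64053146  9.83114836]
[608.62743071  66.11966013  60.417083  ]
```

View pics/s4.png

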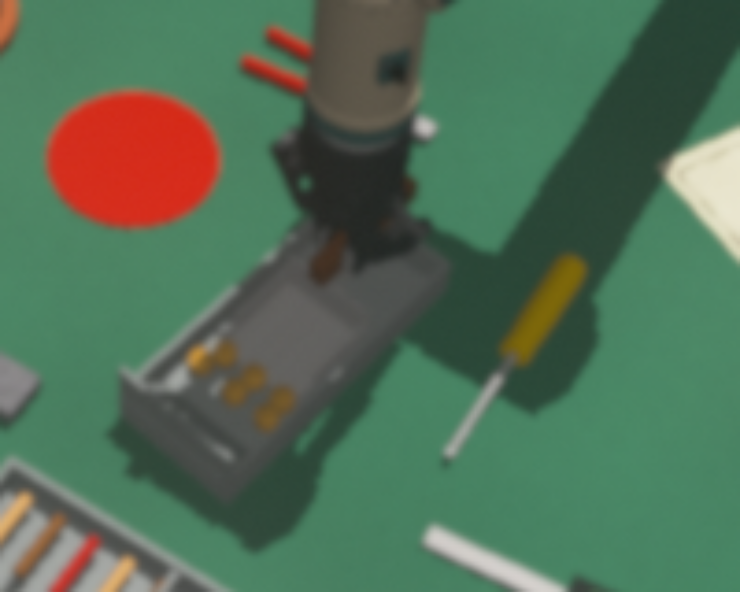

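The slugs are being pushed ahead of the lip in two rows towards the ramp. I'll push on and check the force.

Call:
drive_tool(moves=[[-9, 0, -0.4, 0, 0, 0], [-9, 0, -0.4, 0, 0, 0], [-8, 0, -0.4, 0, 0, 0], [-7, 0, -0.3, 0, 0, 0], [-6, 0, -0.3, 0, 0, 0]])

```text
time_s: 11.42
tool_pos: [601.8, 68.1, 59.9]
orientation: [-0.248, -3.082, -0.006]
force: [-17.7, 5.0, 18.1]
opening: 14.7
finger_force: 90.8
```

Run:
```python
from h import *
s=log(); print(s["tool_pos"],s["force"],s["orientation"])
im=capture("scene"); cv2.imwrite("pics/s5.png",cv2.resize(im[230:310,260:370,::-1],None,fx=6,fy=6))
S=R.from_rotvec(s["orientation"])*Rot(np.pi).inv()
lip=s["tool_pos"]+S.apply(np.array([40,0,0])-G); print("lip tray",R.from_euler("z",-TY).apply(lip-TR))
c,q0=tcp_lip(tw(78,0,4.5),TY,.04)
wp=[(84,7.5,0),(91,13,-.08),(98,19,-.15),(105,25,-.22),(111,30,-.29),(114,33,-.36)]
for x,z,th in wp:
    t,q=tcp_lip(tw(x,0,z),TY,th); show([np.r_[q0.inv().apply(t-c),(q0.inv()*q).as_rotvec()]]); c,q0=t,q
```

```text
[601.76248615  68.06025849  59.90080973] [-17.74338012   4.96345041  18.09665394] [-0.2475618  -3.08178873 -0.00617039]
lip tray [72.34335292  1.04486674  2.86553346]
[-3.9,0,0.6,0,-0.04,-0]
[-3.1,-0,2.2,0,-0.08,-0]
[-4,0,1.3,-0,-0.07,0]
[-4.4,0,1.8,0,-0.07,0]
[-3.5,-0,3.1,0,-0.07,-0]
[-0.3,0,4.7,0,-0.07,-0]
```

View pics/s5.png

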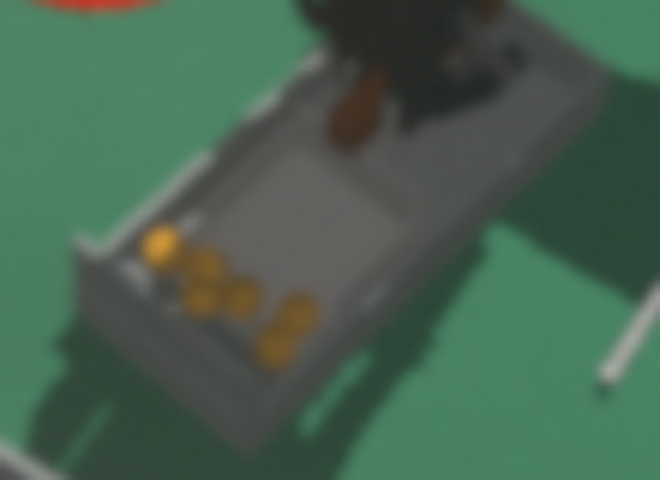

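Call:
drive_tool(moves=[[-7, 0, -0.3, 0, 0, 0], [-3, 0, 0, 0, 0, 0], [-3.9, 0, 0.4, 0, -0.04, 0], [-3.1, 0, 2, 0, -0.08, 0]])

```text
time_s: 11.8
tool_pos: [606.9, 69.1, 55.6]
orientation: [0.254, 3.086, -0.002]
force: [-32.7, 10.9, 36.4]
opening: 14.5
finger_force: 104.8
```

Call:
drive_tool(moves=[[-4, 0, 1.3, 0, -0.07, 0], [-4.4, 0, 1.8, 0, -0.07, 0], [-3.5, 0, 3, 0, -0.07, 0], [0, 0, 0, 0, 0, 0]])

```text
time_s: 12.13
tool_pos: [615.8, 66.0, 52.9]
orientation: [0.231, 2.871, -0.033]
force: [-52.9, 13.4, 59.4]
opening: 14.7
finger_force: 117.1
```

```bash
cat >> h.py <<'E'
def scp(s):
    S=R.from_rotvec(s["orientation"])*Rot(np.pi).inv(); o=s["tool_pos"]-S.apply(G); l=o+S.apply([40,0,0])
    print("t",s["time_s"],"F",np.round(s["force"],1),"org",o.round(1),"lip",l.round(1),"lip tray",R.from_euler("z",-TY).apply(l-TR).round(1),"th",round(float(-np.arcsin((l-o)[2]/40)),3),"j",np.round(s["joints"],2))
    return o,l
E
python3 - <<'E'
from h import *
s=log(); scp(s)
im=capture("scene"); cv2.imwrite("pics/s6.png",cv2.resize(im[230:310,260:370,::-1],None,fx=6,fy=6,interpolation=cv2.INTER_CUBIC))
E
```

```text
t 12.1333 F [-52.9  13.4  59.4] org [680.7  55.4  16.3] lip [718.8  49.2  26.6] lip tray [99.6  1.2 26.6] th -0.262 j [ 0.02  0.39  1.87 -0.08  0.63 -1.32]
```

View pics/s6.png

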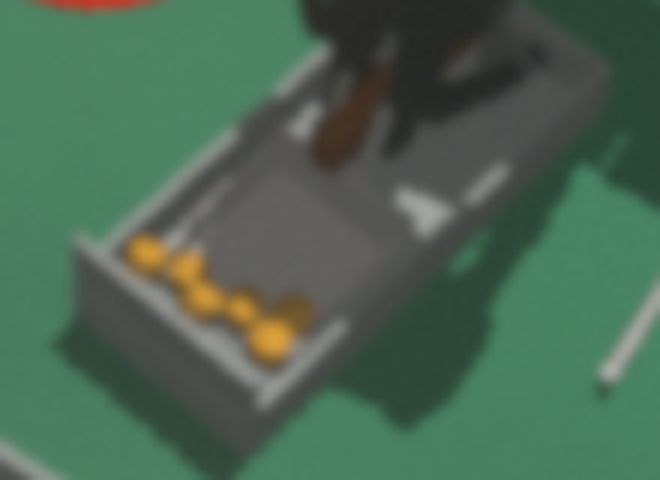

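Most of the slugs are over the lip now, but the pan is jammed hard against the ramp at about 80 N. I'll ease off and tilt the nose up while lifting.

Run:
```python
from h import *
c,q0=tcp_lip(tw(99.6,0,26.6),TY,-.262)
for x,z,th in [(98,31,-.28),(97,36,-.34),(97,42,-.42),(97,48,-.5),(96,54,-.55),(95,60,-.55)]:
    t,q=tcp_lip(tw(x,0,z),TY,th); show([np.r_[q0.inv().apply(t-c),(q0.inv()*q).as_rotvec()]]); c,q0=t,q
```

```text
[1.3,-0,-3,0,-0.018,-0]
[2.6,0,0.6,-0,-0.06,0]
[1.9,0,2,0,-0.08,0]
[1.4,0,2.2,0,-0.08,0]
[0.5,-0,-1,-0,-0.05,-0]
[-2.3,0,-5.6,0,0,0]
```

Call:
drive_tool(moves=[[3, 0, -7, 0, -0.02, 0], [2.6, 0, -1, 0, -0.06, 0], [1.9, 0, 1, 0, -0.08, 0], [1.4, 0, 2, 0, -0.08, 0], [0, 0, 0, 0, -0.05, 0]])

```text
time_s: 12.6
tool_pos: [622.5, 60.2, 52.6]
orientation: [0.213, 2.596, -0.072]
force: [-1.0, -2.2, -3.4]
opening: 14.6
finger_force: 105.0
```

Run:
```python
from h import *
s=log(); scp(s)
im=capture("scene"); cv2.imwrite("pics/s7.png",cv2.resize(im[225:310,260:370,::-1],None,fx=6,fy=6,interpolation=cv2.INTER_CUBIC))
```

```text
t 12.6 F [-1.  -2.2 -3.4] org [694.7  47.9  35.4] lip [728.6  42.4  55.9] lip tray [110.4  -3.9  55.9] th -0.539 j [ 0.06  0.36  2.09 -0.62  0.21 -0.77]
```

View pics/s7.png

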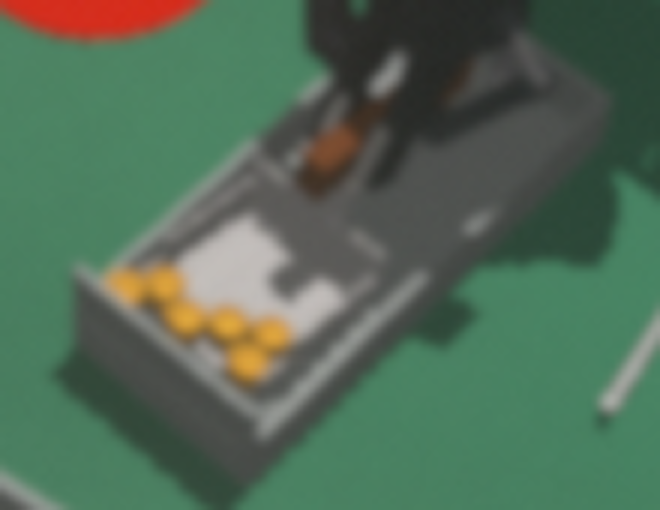

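Run:
```python
from h import *
s=r.get_state(); q=R.from_rotvec(s["orientation"]); print(q.inv().apply([0,0,1]), q.inv().apply(tw(-1,0,0)-tw(0,0,0)))
```

```text
[-0.51249732 -0.01126032 -0.85861499] [ 0.85868263 -0.00292234 -0.51249937]
```

Call:
drive_tool(moves=[[0, 0, 0, 0, 0, 0], [0, 0, 0, 0, 0, 0], [0, 0, 0, 0, 0, 0]])

```text
time_s: 12.9
tool_pos: [627.3, 59.5, 55.1]
orientation: [0.215, 2.592, -0.072]
force: [-2.5, 0.4, -2.9]
opening: 14.6
finger_force: 105.6
```

Run:
```python
from h import *
s=log(); scp(s)
im=capture("scene"); cv2.imwrite("pics/s8.png",cv2.resize(im[225:310,260:370,::-1],None,fx=6,fy=6,interpolation=cv2.INTER_CUBIC))
for d in silhouettes("slug0","scene"):
    ys,xs=np.nonzero(d["pixels"]); print(round(d["conf"],2),np.round([(ys.mean()-225)*6,(xs.mean()-260)*6]),len(ys))
```

```text
t 12.9 F [-2.5  0.4 -2.9] org [699.6  47.1  38.1] lip [733.4  41.5  58.7] lip tray [115.3  -4.   58.7] th -0.542 j [ 0.05  0.36  2.08 -0.61  0.21 -0.78]
0.63 [330. 212.] 29
0.49 [286. 155.] 40
0.48 [366. 232.] 41
0.39 [323. 175.] 42
```

Call:
drive_tool(moves=[[3.1, 0, -6.5, 0, 0, 0], [3.1, 0, -6.5, 0, 0, 0], [3.1, 0, -6.5, 0, 0, 0], [3.1, 0, -6.5, 0, 0, 0], [0, 0, 0, 0, 0, 0]])

```text
time_s: 13.42
tool_pos: [602.7, 64.2, 72.5]
orientation: [0.213, 2.589, -0.071]
force: [-0.2, 0.2, -1.9]
opening: 14.6
finger_force: 104.8
```

Call:
drive_tool(moves=[[-5, -0.1, -8.6, 0, 0, 0], [-5, -0.1, -8.6, 0, 0, 0], [-5, -0.1, -8.6, 0, 0, 0], [-5, -0.1, -8.6, 0, 0, 0], [0, 0, 0, 0, 0, 0]])

```text
time_s: 13.83
tool_pos: [604.7, 64.4, 113.9]
orientation: [0.213, 2.585, -0.07]
force: [0.9, -0.1, -2.8]
opening: 14.7
finger_force: 104.8
```

Run:
```python
from h import *
s=log(); scp(s)
im=capture("scene"); cv2.imwrite("pics/s9.png",cv2.resize(im[205:310,250:370,::-1],None,fx=5.5,fy=5.5,interpolation=cv2.INTER_CUBIC))
```

```text
t 13.8333 F [ 0.9 -0.1 -2.8] org [677.1  52.2  97.5] lip [710.8  46.7 118.4] lip tray [ 92.1  -2.6 118.4] th -0.55 j [ 0.07  0.24  2.06 -0.4   0.33 -1.  ]
```

View pics/s9.png

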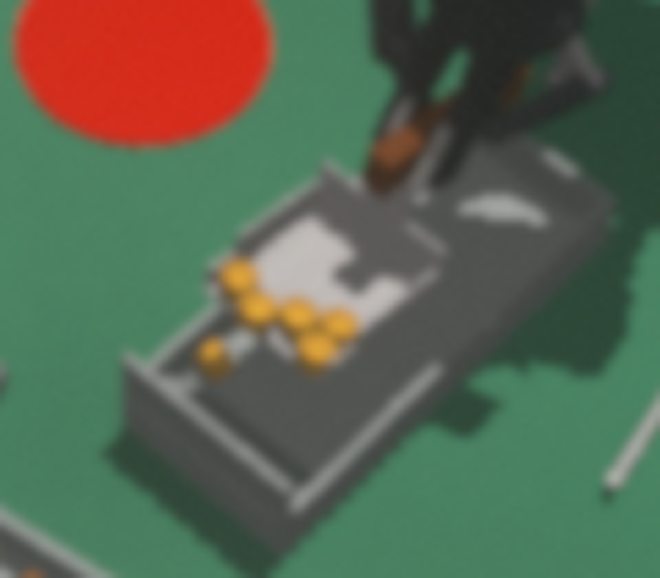

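Five slugs sit in the lifted scoop near the lip, and one stays in the tray. All ten views are used, so from here I'll check numerically. Next I'll fit a kinematic model to find a reachable dump pose.

```bash
cat > kin.py <<'E'
from h import *
from scipy.optimize import least_squares
e=R.from_euler
def fk(k,j):
    o,h,L1,L2,el,d=k; A=e("z",j[0]); F=A*e("y",j[1]+j[2]); Q=F*e("z",j[3])*e("y",j[4])*e("z",j[5]+JC)
    p=A.apply([0,o,h])+(A*e("y",j[1])).apply([0,0,L1])+F.apply([el,0,L2])+Q.apply([0,0,d]); return p,Q
JC=0.
L=[json.loads(l) for l in open("log.txt")]+[[[-1.387,.276,1.505,0,1.361,-.121],[172.558,-548.531,231.328],[-3.10332913,-.476660807,0]]]
def ang(Q,o): return (Q.inv()*R.from_rotvec(o)).as_rotvec()
JC=float(np.median([ang(fk([0]*6,j)[1],o)[2] for j,p,o in L]))
f=least_squares(lambda k:np.concatenate([fk(k,j)[0]-p for j,p,o in L]),[70,200,400,400,0,230],loss="soft_l1",f_scale=3); K=f.x
LO=np.array([-2.89,-.75,.22,-1.18,.11,-2.7])+.06; HI=np.array([2.89,2.08,2.7,4.32,2.71,2.7])-.06
def ik(p,Q,j0):
    f=least_squares(lambda j:np.r_[(fk(K,j)[0]-p)/100,(fk(K,j)[1].inv()*Q).as_rotvec()],np.clip(j0,LO+.01,HI-.01),bounds=(LO,HI)); return f.x,f.cost
E
python3 - <<'E'
from kin import *
print("JC",JC,"K",K.round(1),"res",[round(float(np.linalg.norm(fk(K,j)[0]-p)),1) for j,p,o in L],[ang(fk(K,j)[1],o).round(2).tolist() for j,p,o in L[-5:]])
s=r.get_state(); scp(s)
# lip triangulation
A=[];b=[]
for c in("top","scene"):
    C=calibration(c);capture(c)
    for d in landmark_of("scoop_lip",c)[:2]:
        o,v=ray(c,*d["location"],C); w=o+v*(100-o[2])/v[2]; print(c,round(d["conf"],2),w.round())
        if abs(w[0]-700)<80 and abs(w[1]-48)<60:
            v/=np.linalg.norm(v);M=np.eye(3)-np.outer(v,v);A.append(M);b.append(M@o)
            break
if len(A)==2: print("lip tri",np.linalg.solve(sum(A),sum(b)).round(1))
cr=np.array([502,-351.5])
for Y in np.arange(-3.2,1.6,.4):
    res=[]
    j=np.array(s["joints"])
    for th in (-.5,0,.5,1.,1.3):
        l=np.r_[cr-18*np.array([np.cos(Y),np.sin(Y)]),115]
        t,q=tcp_lip(l,Y,th)
        best=min((ik(t,q,j0) for j0 in (j,np.r_[-.6,.4,1.6,.8,1.2,-1],np.r_[-.6,.4,1.6,-.8,1.2,-1],np.r_[-.6,.4,1.6,0,1.2,1])),key=lambda a:a[1]+.0005*np.linalg.norm(a[0]-j)); j=best[0]; res.append((round(best[1],4),j.round(1).tolist()))
    print(round(Y,1),[x[0] for x in res],res[0][1],res[2][1],res[-1][1])
E
```

```text
JC 1.5707963267948963 K [ 69.4 137.  629.6 421.2  60.5 364.5] res [0.0, 0.0, 0.0, 0.0, 0.0, 0.0, 0.0, 0.0, 0.0, 0.0, 0.0, 0.0, 0.0, 0.0, 0.1] [[-0.0, 0.0, 0.0], [-0.0, -0.0, 0.0], [-0.0, 0.0, 0.0], [-0.0, 0.0, 0.0], [0.0, 0.0, -0.0]]
t 13.8833 F [-0.4  0.3 -4.4] org [676.3  51.9  96.1] lip [710.   46.4 116.9] lip tray [ 91.4  -3.  116.9] th -0.548 j [ 0.07  0.24  2.06 -0.4   0.33 -1.  ]
top 0.98 [692.  47. 100.]
scene 0.61 [715.  55. 100.]
lip tri [700.5  48.5  73.6]
-3.2 [np.float64(0.0), np.float64(0.0), np.float64(0.0), np.float64(0.0), np.float64(0.0)] [-0.5, 0.8, 0.9, -0.2, 1.9, 1.1] [-0.8, 0.3, 1.7, 0.5, 0.9, 0.5] [-1.4, 0.4, 2.3, 1.7, 1.2, -1.1]
-2.8 [np.float64(0.0), np.float64(0.0), np.float64(0.0), np.float64(0.0), np.float64(0.0)] [-0.4, 0.7, 1.1, -0.3, 1.7, 0.9] [-0.9, 0.3, 1.6, 0.5, 1.1, 0.1] [-1.4, 0.5, 2.0, 1.3, 1.4, -0.9]
-2.4 [np.float64(0.0), np.float64(0.0), np.float64(0.0), np.float64(0.0), np.float64(0.0)] [-0.3, 0.6, 1.3, -0.4, 1.5, 0.6] [-0.9, 0.4, 1.6, 0.5, 1.3, -0.2] [-1.3, 0.6, 1.7, 1.1, 1.7, -0.8]
-2.0 [np.float64(0.0), np.float64(0.0), np.float64(0.0), np.
[... 1180 characters left out ...]
loat64(0.0)] [-1.3, 0.3, 1.9, 0.6, 1.1, 2.6] [-0.6, 0.5, 1.4, -0.4, 1.6, -2.5] [-0.3, 0.9, 1.1, -0.9, 2.2, -2.4]
0.8 [np.float64(0.0), np.float64(0.0327), np.float64(0.0086), np.float64(0.0), np.float64(0.0)] [-1.2, 0.5, 1.6, 0.5, 1.3, 2.5] [-0.5, 0.4, 1.5, -0.6, 1.4, -2.6] [-0.2, 0.8, 1.4, -1.0, 1.9, -2.4]
1.2 [np.float64(0.0), np.float64(0.0), np.float64(0.0479), np.float64(0.0), np.float64(0.006)] [-1.1, 0.6, 1.3, 0.4, 1.5, 2.3] [-0.5, 0.3, 1.7, -0.8, 1.1, -2.6] [-0.2, 0.6, 1.6, -1.1, 1.6, -2.4]
1.6 [np.float64(0.0), np.float64(0.0), np.float64(0.0024), np.float64(0.0137), np.float64(0.0491)] [-1.0, 0.8, 1.1, 0.3, 1.8, 2.1] [-0.6, 0.3, 1.6, -0.4, 0.9, 2.6] [-0.2, 0.5, 2.3, 4.3, 1.2, -1.8]
```

```bash
cat > slip.py <<'E'
from kin import *
def slip(cams=("top","scene","wrist"),verbose=True):
    s=r.get_state(); T=R.from_rotvec(s["orientation"]); hp=s["tool_pos"]-T.apply([0,0,1])*r.hold_point_z
    S0=T*Rot(np.pi).inv(); obs=[]
    pts={"scoop_lip":[40,0,0],"scoop":[0,0,0]}
    for c in cams:
        C=calibration(c); capture(c)
        for n,P in pts.items():
            for d in landmark_of(n,c)[:3]:
                if d["conf"]>.3: obs.append((c,n,C,np.array(d["location"]),d["conf"],P))
    def pt(v,P): return hp+(S0*R.from_euler("y",v[0])).apply(np.array(P)-[-54+v[1],0,68+v[2]])
    obs=[o for o in obs if np.linalg.norm(proj(0,pt([.2,0,0],o[5]),o[2])-o[3])<40]
    def res(v): return np.r_[np.concatenate([proj(0,pt(v,o[5]),o[2])-o[3] for o in obs]),v[1]/4,v[2]/4]
    f=least_squares(res,[.2,0,0],loss="soft_l1")
    if verbose:
        for o in obs: print(o[0],o[1],round(o[4],2),o[3].round(),proj(0,pt(f.x,o[5]),o[2]).round(1))
        print("slip pitch,dx,dz",f.x.round(3),"lip",pt(f.x,[40,0,0]).round(1),"org",pt(f.x,[0,0,0]).round(1))
    return f.x,s
E
python3 - <<'E'
from slip import *
slip()
E
```

```text
top scoop_lip 0.67 [174. 221.] [173.7 221.8]
top scoop 0.93 [188. 222.] [186.8 220.6]
scene scoop_lip 0.76 [269. 298.] [266.1 297.1]
scene scoop 0.81 [260. 308.] [258.7 307. ]
wrist scoop 0.61 [279. 283.] [278.5 281.7]
slip pitch,dx,dz [ 0.318 -2.134  0.401] lip [700.1  47.2  80.8] org [661.6  53.6  71.9]
```

```bash
cat >> kin.py <<'E'
SL=.318; H=np.array([-56.,0,68.4])
CR=np.array([502,-351.5])
def tcp(o,yaw,th):
    S=e("z",yaw)*e("y",th); return np.array(o)+S.apply(H+e("y",-SL).apply([0,0,-18.7])),Rot(np.pi+yaw,th-SL)
def tcp_lip(l,yaw,th): return tcp(np.array(l)-(e("z",yaw)*e("y",th)).apply([40,0,0]),yaw,th)
def cur(s):
    T=R.from_rotvec(s["orientation"]); S=T*Rot(np.pi).inv()*e("y",SL); l=s["tool_pos"]-S.apply(H+e("y",-SL).apply([0,0,-18.7]))+S.apply([40,0,0])
    z=S.as_euler("ZYX"); print("t",round(s["time_s"],2),"F",np.round(s["force"],1),"lip",l.round(1),"yaw,th,roll",z.round(3),"j",np.round(s["joints"],2),"open",round(s["opening"],1)); return l,z
def path(wps,s):
    """wps: (lip xyz, yaw, th, nrows); prints one row vector block per segment"""
    l,z=cur(s); a=np.r_[l,z[0],z[1]]; c,q0=s["tool_pos"],R.from_rotvec(s["orientation"]); j=np.array(s["joints"])
    for w in wps:
        b=np.array(w[:5],float)
        for i in range(1,w[5]+1):
            v=a+(b-a)*i/w[5]; t,q=tcp_lip(v[:3],v[3],v[4]); show([np.r_[q0.inv().apply(t-c),(q0.inv()*q).as_rotvec()]]); c,q0=t,q
        j2,cost=ik(t,q,j); print("  end j",j2.round(2),"cost",round(cost,5),"dj/row",round(float(np.abs(j2-j).max()/w[5]),3)); j=j2; a=b
E
python3 - <<'E'
from kin import *
u=np.array([np.cos(-1.2),np.sin(-1.2)])
m=np.r_[CR-35*u,140]
path([(700,47,115,-.163,-.28,4),(690,20,150,-.25,-.34,4),(*m,-1.2,-.34,24)],log())
E
```

```text
t 14.53 F [ 0.5  0.1 -2.5] lip [700.7  47.4  81.8] yaw,th,roll [-0.164 -0.226 -0.009] j [ 0.07  0.24  2.06 -0.4   0.34 -1.  ] open 14.6
[-3.1,-0.7,-6.2,-0.0087,-0.0135,0.0026]
[-3.2,-0.2,-6.2,-0.0002,-0.0135,-0.0003]
[-3.3,-0.2,-6.1,-0.0002,-0.0135,-0.0003]
[-3.4,-0.2,-6.1,-0.0002,-0.0135,-0.0003]
  end j [ 0.07  0.19  2.07 -0.42  0.32 -0.98] cost 0.0 dj/row 0.013
[-2.7,-4.9,-6.9,0.0124,-0.015,0.0179]
[-2.9,-4.9,-6.8,0.0126,-0.015,0.0177]
[-3.2,-4.9,-6.6,0.0129,-0.015,0.0175]
[-3.4,-4.9,-6.5,0.0132,-0.015,0.0173]
  end j [ 0.08  0.14  2.09 -0.63  0.35 -0.71] cost 0.0 dj/row 0.067
[3.8,-11.7,-2.4,0.0242,0,0.0313]
[3.3,-11.9,-2.1,0.0242,0,0.0313]
[2.8,-12,-1.7,0.0242,-0,0.0313]
[2.3,-12.2,-1.3,0.0242,0,0.0313]
[1.8,-12.2,-0.9,0.0242,-0,0.0313]
[1.3,-12.3,-0.5,0.0242,0,0.0313]
[0.8,-12.4,-0.1,0.0242,0,0.0313]
[0.3,-12.4,0.3,0.0242,-0,0.0313]
[-0.2,-12.4,0.7,0.0242,0,0.0313]
[-0.7,-12.3,1.1,0.0242,0,0.0313]
[-1.2,-12.3,1.5,0.0242,0,0.0313]
[-1.8,-12.2,1.9,0.0242,0,0.0313]
[-2.3,-12.1,2.3,0.0242,-0,0.0313]
[-2.8,-11.9,2.7,0.0242,-0,0.0313]
[-3.3,-11.8,3.1,0.0242,0,0.0313]
[-3.8,-11.6,3.4,0.0242,-0,0.0313]
[-4.2,-11.4,3.8,0.0242,-0,0.0313]
[-4.7,-11.2,4.2,0.0242,0,0.0313]
[-5.2,-10.9,4.5,0.0242,-0,0.0313]
[-5.7,-10.6,4.9,0.0242,0,0.0313]
[-6.1,-10.3,5.3,0.0242,-0,0.0313]
[-6.6,-10,5.6,0.0242,0,0.0313]
[-7,-9.6,5.9,0.0242,0,0.0313]
[-7.4,-9.3,6.3,0.0242,0,0.0313]
  end j [-0.23  0.13  2.14 -0.91  0.69  0.07] cost 0.0 dj/row 0.032
```

Call:
drive_tool(moves=[[-3.1, -0.3, -6.2, 0, -0.013, 0], [-3.2, -0.2, -6.2, 0, -0.013, 0], [-3.3, -0.2, -6.1, 0, -0.013, 0], [-3.4, -0.2, -6.1, 0, -0.013, 0]])

```text
time_s: 14.87
tool_pos: [600.7, 63.8, 139.9]
orientation: [0.208, 2.537, -0.076]
force: [-0.2, -0.2, -3.9]
opening: 14.6
finger_force: 104.8
```

Call:
drive_tool(moves=[[-2.7, -4.9, -6.9, 0.0124, -0.015, 0.018], [-2.9, -4.9, -6.8, 0.0126, -0.015, 0.0177], [-3.2, -4.9, -6.6, 0.013, -0.015, 0.0175], [-3.4, -4.9, -6.5, 0.013, -0.015, 0.0173]])

```text
time_s: 15.2
tool_pos: [591.1, 45.8, 169.1]
orientation: [0.312, 2.466, -0.118]
force: [0.9, -0.7, -2.8]
opening: 14.4
finger_force: 104.9
```

Call:
drive_tool(moves=[[3.8, -11.7, -2.4, 0.024, 0, 0.0313], [3.3, -11.9, -2.1, 0.024, 0, 0.0313], [2.8, -12, -1.7, 0.024, 0, 0.0313], [2.3, -12.2, -1.3, 0.024, 0, 0.0313], [1.8, -12.2, -0.9, 0.024, 0, 0.0313]])

```text
time_s: 15.62
tool_pos: [556.1, -5.8, 167.5]
orientation: [0.556, 2.429, -0.199]
force: [-0.2, -0.1, -2.9]
opening: 14.8
finger_force: 104.9
```

Call:
drive_tool(moves=[[1.3, -12.3, -0.5, 0.0242, 0, 0.0313], [0.8, -12.4, -0.1, 0.0242, 0, 0.0313], [0.3, -12.4, 0.3, 0.0242, 0, 0.0313], [-0.2, -12.4, 0.7, 0.0242, 0, 0.0313], [-0.7, -12.3, 1.1, 0.0242, 0, 0.0313]])

```text
time_s: 16.03
tool_pos: [524.8, -58.9, 165.8]
orientation: [0.796, 2.371, -0.28]
force: [0.2, -0.1, -2.8]
opening: 14.5
finger_force: 104.9
```

Call:
drive_tool(moves=[[-1.2, -12.3, 1.5, 0.0242, 0, 0.0313], [-1.8, -12.2, 1.9, 0.0242, 0, 0.0313], [-2.3, -12.1, 2.3, 0.0242, 0, 0.0313], [-2.8, -11.9, 2.7, 0.0242, 0, 0.0313], [-3.3, -11.8, 3.1, 0.0242, 0, 0.0313]])

```text
time_s: 16.45
tool_pos: [496.6, -115.2, 163.9]
orientation: [1.033, 2.294, -0.362]
force: [-0.3, -0.2, -3.2]
opening: 14.8
finger_force: 104.9
```

```bash
cat > slugs.py <<'E'
from kin import *
def slugs(cams=("top","scene"),z=12):
    for c in cams:
        C=calibration(c); capture(c)
        for d in silhouettes("slug0",c):
            if d["conf"]<.25: continue
            ys,xs=np.nonzero(d["pixels"]); px=np.array([ys.mean(),xs.mean()])
            w=pz(c,*px,z,C); print(c,round(d["conf"],2),px.round(),len(ys),"w@z%d"%z,w[:2].round(),"tray",e("z",-TY).apply(w-TR)[:2].round())
E
python3 - <<'E'
from slugs import *
u=np.array([np.cos(-1.2),np.sin(-1.2)])
m=np.r_[CR-35*u,140]
slugs()
l,z=cur(log())
path([(*m,-1.2,-.34,9)],r.get_state())
for c in("top","scene"): print(c,"lip px",proj(c,l).round(),"cruc rim",proj(c,np.r_[CR,85]).round())
E
```

```text
scene 0.37 [173. 254.] 21 w@z12 [ 449. -273.] tray [-114. -361.]
t 16.65 F [ 0.   0.2 -2.6] lip [ 564.5 -191.2  146.2] yaw,th,roll [-0.844 -0.344 -0.006] j [-0.04  0.09  2.16 -0.91  0.6  -0.07] open 14.6
t 16.65 F [ 0.   0.2 -2.6] lip [ 564.5 -191.2  146.2] yaw,th,roll [-0.844 -0.344 -0.006] j [-0.04  0.09  2.16 -0.91  0.6  -0.07] open 14.6
[-3.6,-11.9,3.7,0.0184,0.0005,0.0332]
[-4.1,-11.4,4,0.0243,0.0004,0.0312]
[-4.6,-11.2,4.4,0.0243,0.0004,0.0312]
[-5.1,-10.9,4.8,0.0243,0.0004,0.0313]
[-5.6,-10.7,5.1,0.0243,0.0004,0.0313]
[-6,-10.3,5.5,0.0242,0.0004,0.0313]
[-6.5,-10,5.8,0.0242,0.0004,0.0313]
[-6.9,-9.7,6.2,0.0242,0.0004,0.0313]
[-7.3,-9.3,6.5,0.0242,0.0004,0.0313]
  end j [-0.23  0.13  2.14 -0.91  0.69  0.07] cost 0.0 dj/row 0.021
top lip px [206. 304.] cruc rim [228. 359.]
scene lip px [177. 252.] cruc rim [156. 222.]
```

Call:
drive_tool(moves=[[-3.6, -11.9, 3.7, 0.0184, 0, 0.033], [-4.1, -11.4, 4, 0.0243, 0, 0.0312], [-4.6, -11.2, 4.4, 0.0243, 0, 0.0312], [-5.1, -10.9, 4.8, 0.0243, 0, 0.0313], [-5.6, -10.7, 5.1, 0.0243, 0, 0.0313]])

```text
time_s: 17.07
tool_pos: [470.3, -175.4, 160.1]
orientation: [1.265, 2.196, -0.436]
force: [1.1, 0.1, -3.4]
opening: 14.8
finger_force: 104.8
```

Call:
drive_tool(moves=[[-6, -10.3, 5.5, 0.0242, 0, 0.0313], [-6.5, -10, 5.8, 0.0242, 0, 0.0313], [-6.9, -9.7, 6.2, 0.0242, 0, 0.0313], [-7.3, -9.3, 6.5, 0.0242, 0, 0.0313], [0, 0, 0, 0, 0, 0]])

```text
time_s: 17.48
tool_pos: [451.4, -226.1, 157.7]
orientation: [1.446, 2.103, -0.499]
force: [0.1, -0.4, -2.9]
opening: 14.9
finger_force: 104.8
```

Run:
```python
from slip import *
import kin
v,s=slip()
kin.SL=float(v[0]) if 0 else .318
u=np.array([np.cos(-1.2),np.sin(-1.2)])
path([(*np.r_[CR-28*u,118],-1.2,-.1,3),(*np.r_[CR-24*u,100],-1.2,.2,3),(*np.r_[CR-22*u,98],-1.2,1.15,10)],log())
```

```text
top scoop_lip 0.75 [229. 350.] [230.3 350.1]
top scoop_lip 0.48 [235. 327.] [230.3 350.1]
top scoop 0.73 [237. 341.] [236.7 337.8]
scene scoop_lip 0.6 [146. 234.] [144.7 232.9]
scene scoop 0.6 [148. 245.] [149.9 245.5]
wrist scoop 0.67 [278. 285.] [278.3 277.4]
slip pitch,dx,dz [ 0.339  1.548 -2.345] lip [ 486.1 -316.7  139.6] org [ 472.5 -281.3  126.9]
t 17.93 F [-0.4 -0.1 -3.5] lip [ 489.1 -318.6  140.5] yaw,th,roll [-1.199e+00 -3.440e-01 -1.000e-03] j [-0.23  0.13  2.14 -0.92  0.69  0.08] open 14.8
[-3.8,0,2,-0.0004,0.0814,0.0003]
[-4.4,0.1,2.2,0.0001,0.0814,0.0002]
[-5,0.1,2.3,0.0001,0.0814,0.0002]
  end j [-0.41  0.13  1.98 -0.43  0.77 -0.51] cost 0.0 dj/row 0.197
[-6.7,-0,-0.6,-0,0.1,-0]
[-7.4,0,-0.5,0,0.1,0]
[-8,-0,-0.4,0,0.1,0]
  end j [-0.59  0.21  1.77 -0.08  1.07 -0.92] cost 0.0 dj/row 0.138
[-7.7,-0,-6.1,-0,0.095,-0]
[-7.7,0,-6.1,0,0.095,-0]
[-7.8,-0,-6.1,-0,0.095,0]
[-7.8,0,-6.1,0,0.095,-0]
[-7.8,0,-6.1,-0,0.095,0]
[-7.8,-0,-6.2,0,0.095,-0]
[-7.8,0,-6.2,-0,0.095,-0]
[-7.8,-0,-6.2,-0,0.095,0]
[-7.8,-0,-6.2,0,0.095,0]
[-7.8,-0,-6.3,0,0.095,-0]
  end j [-0.86  0.76  1.01  0.29  2.15 -1.18] cost 0.0 dj/row 0.108
```

Call:
drive_tool(moves=[[-2.3, 0, 1.2, 0, 0.049, 0], [-2.4, 0, 1.3, 0, 0.049, 0], [-2.6, 0, 1.3, 0, 0.049, 0], [-2.9, 0, 1.4, 0, 0.049, 0], [-3, 0, 1.4, 0, 0.049, 0]])

```text
time_s: 18.35
tool_pos: [457.1, -237.3, 159.4]
orientation: [1.569, 2.296, -0.331]
force: [-0.1, -0.4, -3.6]
opening: 14.7
finger_force: 104.7
```

Call:
drive_tool(moves=[[-5, 0, -0.4, 0, 0.075, 0], [-5.4, 0, -0.4, 0, 0.075, 0], [-5.7, 0, -0.3, 0, 0.075, 0], [-6, 0, -0.3, 0, 0.075, 0]])

```text
time_s: 18.68
tool_pos: [464.7, -256.8, 167.8]
orientation: [1.718, 2.515, -0.099]
force: [0.2, -0.9, -2.9]
opening: 14.7
finger_force: 104.6
```

Call:
drive_tool(moves=[[-7.7, 0, -6.1, 0, 0.095, 0], [-7.7, 0, -6.1, 0, 0.095, 0], [-7.8, 0, -6.1, 0, 0.095, 0], [-7.8, 0, -6.1, 0, 0.095, 0], [-7.8, 0, -6.1, 0, 0.095, 0]])

```text
time_s: 19.1
tool_pos: [479.8, -295.9, 195.5]
orientation: [-1.598, -2.337, -0.289]
force: [-0.5, 0.5, -1.9]
opening: 14.6
finger_force: 104.7
```

Call:
drive_tool(moves=[[-7.8, 0, -6.2, 0, 0.095, 0], [-7.8, 0, -6.2, 0, 0.095, 0], [-7.8, 0, -6.2, 0, 0.095, 0], [-7.8, 0, -6.2, 0, 0.095, 0], [-7.8, 0, -6.3, 0, 0.095, 0]])

```text
time_s: 19.52
tool_pos: [497.7, -342.1, 200.6]
orientation: [-1.348, -1.97, -0.595]
force: [1.0, -0.7, -2.2]
opening: 14.8
finger_force: 104.0
```

Call:
drive_tool(moves=[[0, 0, 0, 0, 0, 0], [0, 0, 0, 0, 0, 0], [0, 0, 0, 0, 0, 0], [0, 0, 0, 0, 0, 0], [0, 0, 0, 0, 0, 0]])

```text
time_s: 19.93
tool_pos: [497.3, -339.4, 203.0]
orientation: [-1.349, -1.975, -0.594]
force: [0.0, -0.6, -1.7]
opening: 14.7
finger_force: 103.9
```

Run:
```python
from slugs import *
cur(log()); slugs(z=35)
im=capture("top"); h=cv2.cvtColor(im,cv2.COLOR_RGB2HSV)
```

```text
t 19.93 F [ 0.  -0.6 -1.7] lip [ 494.1 -330.9   99.9] yaw,th,roll [-1.198e+00  1.146e+00  1.000e-03] j [-0.86  0.76  1.01  0.29  2.15 -1.18] open 14.7
top 0.58 [217. 368.] 25 w@z35 [ 545. -392.] tray [  -1. -462.]
scene 0.61 [270. 288.] 24 w@z35 [699.  21.] tray [ 85. -30.]
```

Run:
```python
from kin import *
u=np.array([np.cos(-1.2),np.sin(-1.2)])
path([(*np.r_[CR-60*u,150],-1.2,.8,5),(520,-160,160,-.9,.1,10)],r.get_state())
```

```text
t 20.18 F [ 0.8  0.5 -2.3] lip [ 493.8 -331.2   98.5] yaw,th,roll [-1.200e+00  1.149e+00 -1.000e-03] j [-0.86  0.76  1.01  0.29  2.15 -1.18] open 14.7
[17.9,0,3.7,-0.0005,-0.0698,0.0002]
[17.8,0.1,2.9,0,-0.0698,-0]
[17.6,0.1,2,0,-0.0698,-0]
[17.3,0.1,1.1,0,-0.0698,-0]
[17,0.1,0.3,0,-0.0698,-0]
  end j [-0.78  0.45  1.29  0.2   1.84 -1.14] cost 0.0 dj/row 0.062
[15.5,7.6,9.4,0.013,-0.07,-0.0271]
[15.6,7.7,8.5,0.011,-0.07,-0.0279]
[15.5,7.9,7.7,0.0091,-0.07,-0.0286]
[15.4,8,6.9,0.007,-0.07,-0.0292]
[15.2,8.1,6.1,0.005,-0.07,-0.0296]
[15,8.2,5.4,0.0029,-0.07,-0.0299]
[14.6,8.4,4.7,0.0008,-0.07,-0.03]
[14.3,8.5,4,-0.0013,-0.07,-0.03]
[13.9,8.6,3.4,-0.0034,-0.07,-0.0298]
[13.4,8.8,2.8,-0.0055,-0.07,-0.0295]
  end j [-0.24  0.05  1.84 -0.15  1.08 -0.85] cost 0.0 dj/row 0.076
```

Call:
drive_tool(moves=[[17.9, 0, 3.7, 0, -0.07, 0], [17.8, 0, 2.9, 0, -0.07, 0], [17.6, 0, 2, 0, -0.07, 0], [17.3, 0, 1.1, 0, -0.07, 0], [17, 0, 0.3, 0, -0.07, 0]])

```text
time_s: 20.6
tool_pos: [470.1, -270.8, 249.8]
orientation: [-1.537, -2.246, -0.375]
force: [0.3, 0.2, -1.8]
opening: 14.5
finger_force: 103.8
```

Call:
drive_tool(moves=[[15.5, 7.6, 9.4, 0.013, -0.07, -0.027], [15.6, 7.7, 8.5, 0.011, -0.07, -0.028], [15.5, 7.9, 7.7, 0.009, -0.07, -0.0286], [15.4, 8, 6.9, 0.007, -0.07, -0.0292], [15.2, 8.1, 6.1, 0.005, -0.07, -0.0296]])

```text
time_s: 21.02
tool_pos: [470.1, -175.8, 239.5]
orientation: [-1.516, -2.622, -0.099]
force: [0.5, 0.8, -1.7]
opening: 14.7
finger_force: 103.9
```

Call:
drive_tool(moves=[[15, 8.2, 5.4, 0.003, -0.07, -0.03], [14.6, 8.4, 4.7, 0.001, -0.07, -0.03], [14.3, 8.5, 4, -0.001, -0.07, -0.03], [13.9, 8.6, 3.4, -0.0034, -0.07, -0.03], [13.4, 8.8, 2.8, -0.0055, -0.07, -0.0295]])

```text
time_s: 21.43
tool_pos: [466.2, -92.9, 218.8]
orientation: [1.277, 2.649, -0.141]
force: [-0.1, -0.4, -1.6]
opening: 14.4
finger_force: 104.0
```

Run:
```python
from slugs import *
cur(log()); slugs(("top","scene","wrist"),z=32)
for c in("top","scene"): print(c,proj(c,np.r_[CR,85]).round(),proj(c,np.r_[CR,24]).round())
for c in("top","scene"):
    im=capture(c); h=cv2.cvtColor(im,cv2.COLOR_RGB2HSV); m=((h[...,0]>12)&(h[...,0]<30)&(h[...,1]>110)&(h[...,2]>90)).astype(np.uint8)
    n,_,st,ce=cv2.connectedComponentsWithStats(m)
    for i in range(1,n):
        p=ce[i][::-1]; w=pz(c,*p,12)
        if st[i,4]>6 and 350<w[0]<760 and -480<w[1]<260: print(c,p.round(),st[i,4],w[:2].round())
```

```text
t 21.43 F [-0.1 -0.4 -1.6] lip [ 519.  -159.2  159.6] yaw,th,roll [-0.899  0.098  0.   ] j [-0.24  0.05  1.84 -0.15  1.08 -0.85] open 14.4
top 0.71 [281. 253.] 231 w@z32 [374. -27.] tray [-229. -130.]
wrist 0.87 [185. 528.] 325 w@z32 [672.  15.] tray [ 59. -40.]
wrist 0.73 [334. 150.] 160 w@z32 [ 493. -383.] tray [ -53. -462.]
top [228. 359.] [232. 356.]
scene [156. 222.] [170. 223.]
top [184. 234.] 19 [686.  15.]
top [222. 355.] 25 [ 534. -355.]
top [234. 366.] 84 [ 496. -383.]
top [234. 356.] 24 [ 498. -354.]
top [250. 175.] 255 [486. 208.]
scene [163. 219.] 88 [ 477. -388.]
scene [173. 244.] 7 [ 466. -298.]
scene [220. 204.] 45 [ 682. -284.]
scene [252. 387.] 282 [484. 207.]
scene [269. 288.] 30 [684.  12.]
```

The colour blobs in the crucible add up to about five slugs, one is still in the tray, none lie on the bench, and the scoop's load is back to empty. Next I'll place the scoop on the mat.

Run:
```python
from kin import *
Y=-.24; u=np.array([np.cos(Y),np.sin(Y)]); M=np.array([534.5,-131.5])
path([(*np.r_[M+40*u,60],Y,0,12)],r.get_state())
```

```text
t 21.83 F [ 0.7 -0.5 -0.9] lip [ 520.3 -161.7  159.3] yaw,th,roll [-0.902  0.101 -0.   ] j [-0.25  0.06  1.84 -0.15  1.08 -0.86] open 14.7
[0.9,-0.2,9,-0.0126,-0.0084,-0.0536]
[0.8,-0.3,9,-0.0126,-0.0084,-0.0537]
[0.6,-0.4,9.1,-0.013,-0.0084,-0.0536]
[0.4,-0.5,9.2,-0.0135,-0.0084,-0.0535]
[0.3,-0.7,9.2,-0.0139,-0.0084,-0.0534]
[0.1,-0.8,9.3,-0.0144,-0.0084,-0.0532]
[0,-1,9.3,-0.0148,-0.0084,-0.0531]
[-0.1,-1.2,9.4,-0.0153,-0.0084,-0.053]
[-0.2,-1.4,9.5,-0.0157,-0.0084,-0.0529]
[-0.3,-1.6,9.5,-0.0161,-0.0084,-0.0527]
[-0.4,-1.8,9.6,-0.0166,-0.0084,-0.0526]
[-0.5,-2,9.6,-0.017,-0.0084,-0.0524]
  end j [-0.42  0.13  2.09  0.1   0.61 -1.83] cost 0.0 dj/row 0.081
```

Call:
drive_tool(moves=[[0.9, -0.2, 9, -0.0126, -0.0084, -0.0536], [0.8, -0.3, 9, -0.0126, -0.0084, -0.0537], [0.6, -0.4, 9.1, -0.013, -0.0084, -0.0536], [0.4, -0.5, 9.2, -0.0135, -0.0084, -0.0535], [0.3, -0.7, 9.2, -0.0139, -0.0084, -0.0534]])

```text
time_s: 22.25
tool_pos: [471.6, -102.3, 173.0]
orientation: [0.887, 2.754, -0.116]
force: [-0.1, 0.5, -2.1]
opening: 14.5
finger_force: 104.0
```

Call:
drive_tool(moves=[[0.1, -0.8, 9.3, -0.0144, -0.0084, -0.0532], [0, -1, 9.3, -0.0148, -0.0084, -0.0531], [-0.1, -1.2, 9.4, -0.0153, -0.0084, -0.053], [-0.2, -1.4, 9.5, -0.0157, -0.0084, -0.053], [-0.3, -1.6, 9.5, -0.016, -0.0084, -0.0527]])

```text
time_s: 22.67
tool_pos: [480.3, -114.2, 127.9]
orientation: [0.492, 2.802, -0.075]
force: [-0.1, 0.8, -1.6]
opening: 15.0
finger_force: 104.0
```

Call:
drive_tool(moves=[[-0.4, -1.8, 9.6, -0.0166, -0.0084, -0.0526], [-0.5, -2, 9.6, -0.017, -0.0084, -0.0524], [0, 0, 0, 0, 0, 0], [0, 0, 0, 0, 0, 0]])

```text
time_s: 23.0
tool_pos: [484.8, -119.7, 109.8]
orientation: [0.342, 2.807, -0.054]
force: [-1.0, 0.1, -2.0]
opening: 14.4
finger_force: 104.1
```

Run:
```python
from slip import *
v,s=slip(); 
Y=-.24; u=np.array([np.cos(Y),np.sin(Y)]); M=np.array([534.5,-131.5])
path([(*np.r_[M+40*u,8],Y,0,5)],log())
```

```text
top scoop_lip 0.93 [215. 286.] [213.  286.2]
scene scoop_lip 0.74 [206. 267.] [205.3 266.4]
scene scoop 0.58 [196. 275.] [197.9 276.9]
wrist scoop 0.9 [278. 282.] [278.2 279.3]
slip pitch,dx,dz [ 0.351  0.414 -6.075] lip [ 567.9 -140.2   62.3] org [ 529.1 -130.7   63.8]
t 23.45 F [ 0.3 -0.5 -1.2] lip [ 572.8 -139.6   60. ] yaw,th,roll [-0.238 -0.    -0.   ] j [-0.42  0.13  2.1   0.1   0.6  -1.83] open 14.3
[3.1,-0.2,9.9,-0.0001,0.0001,0.0005]
[3.1,-0.2,9.9,0.0001,0.0001,0.0004]
[3.1,-0.2,9.9,0.0001,0.0001,0.0004]
[3.1,-0.2,9.9,0.0001,0.0001,0.0004]
[3.1,-0.2,9.9,0.0001,0.0001,0.0004]
  end j [-0.42  0.21  2.17  0.13  0.45 -1.86] cost 0.0 dj/row 0.031
```

Call:
drive_tool(moves=[[3.1, -0.2, 9.9, 0, 0, 0], [3.1, -0.2, 9.9, 0, 0, 0], [3.1, -0.2, 9.9, 0, 0, 0], [2.5, -0.2, 8, 0, 0, 0], [1.5, 0, 5, 0, 0, 0]])

```text
time_s: 23.87
tool_pos: [485.1, -119.1, 64.8]
orientation: [0.335, 2.807, -0.053]
force: [-0.4, -0.0, -1.6]
opening: 15.1
finger_force: 104.1
```

Call:
drive_tool(moves=[[0, 0, 0, 0, 0, 0], [0, 0, 0, 0, 0, 0], [0.6, 0, 2, 0, 0, 0], [0, 0, 0, 0, 0, 0], [0, 0, 0, 0, 0, 0]])

```text
time_s: 24.28
tool_pos: [485.8, -119.5, 63.8]
orientation: [0.335, 2.805, -0.054]
force: [-1.0, 0.1, -1.1]
opening: 14.5
finger_force: 104.1
```

Call:
drive_tool(moves=[[0.6, 0, 2, 0, 0, 0], [0, 0, 0, 0, 0, 0], [0, 0, 0, 0, 0, 0]])

```text
time_s: 24.53
tool_pos: [485.6, -119.5, 61.4]
orientation: [0.336, 2.806, -0.054]
force: [0.2, 0.1, -1.4]
opening: 14.8
finger_force: 104.1
```

Call:
drive_tool(moves=[[0.6, 0, 2, 0, 0, 0], [0, 0, 0, 0, 0, 0], [0, 0, 0, 0, 0, 0]])

```text
time_s: 24.78
tool_pos: [485.5, -119.4, 59.1]
orientation: [0.336, 2.806, -0.054]
force: [0.1, -0.1, -2.0]
opening: 14.8
finger_force: 104.1
```

Run:
```python
from kin import *
cur(log());
```

```text
t 24.78 F [ 0.1 -0.1 -2. ] lip [ 573.1 -140.7    8.5] yaw,th,roll [-0.238  0.001 -0.   ] j [-0.42  0.21  2.17  0.13  0.45 -1.86] open 14.8
```

Call:
drive_tool(moves=[[0.6, 0, 2, 0, 0, 0], [0, 0, 0, 0, 0, 0], [0, 0, 0, 0, 0, 0]])

```text
time_s: 25.03
tool_pos: [485.6, -119.4, 57.0]
orientation: [0.336, 2.806, -0.054]
force: [-0.2, -0.4, -1.8]
opening: 15.0
finger_force: 104.1
```

Call:
drive_tool(moves=[[0.5, 0, 1.5, 0, 0, 0], [0, 0, 0, 0, 0, 0], [0, 0, 0, 0, 0, 0]])

```text
time_s: 25.28
tool_pos: [485.7, -119.5, 55.5]
orientation: [0.336, 2.806, -0.054]
force: [0.4, 0.9, -1.3]
opening: 14.7
finger_force: 104.1
```

Call:
drive_tool(moves=[[0.3, 0, 1, 0, 0, 0], [0, 0, 0, 0, 0, 0], [0, 0, 0, 0, 0, 0]])

```text
time_s: 25.53
tool_pos: [485.9, -119.6, 54.6]
orientation: [0.336, 2.805, -0.054]
force: [-0.4, -0.6, -1.3]
opening: 14.9
finger_force: 104.0
```

Call:
drive_tool(moves=[[0.5, 0, 1.5, 0, 0, 0], [0, 0, 0, 0, 0, 0], [0, 0, 0, 0, 0, 0]])

```text
time_s: 25.78
tool_pos: [486.0, -119.6, 53.5]
orientation: [0.335, 2.804, -0.054]
force: [-2.8, 0.3, 4.0]
opening: 14.6
finger_force: 103.9
```

Call:
drive_tool(moves=[[0.3, 0, 1, 0, 0, 0], [0, 0, 0, 0, 0, 0], [0, 0, 0, 0, 0, 0]])

```text
time_s: 26.03
tool_pos: [486.0, -119.6, 53.1]
orientation: [0.335, 2.804, -0.055]
force: [-6.3, 2.1, 12.4]
opening: 14.5
finger_force: 104.9
```

Call:
drive_tool(moves=[[0.3, 0, 1, 0, 0, 0], [0, 0, 0, 0, 0, 0], [0, 0, 0, 0, 0, 0]])

```text
time_s: 26.28
tool_pos: [486.0, -119.6, 53.1]
orientation: [0.334, 2.803, -0.055]
force: [-12.2, 3.9, 23.3]
opening: 14.7
finger_force: 106.6
```

Run:
```python
from slip import *
slip(("top","scene")); cur(r.get_state())
```

```text
top scoop_lip 0.96 [217. 288.] [216.2 285.8]
top scoop 0.9 [227. 286.] [228.5 283.7]
scene scoop_lip 0.64 [220. 266.] [218.5 266. ]
scene scoop 0.75 [211. 273.] [211.3 276.1]
scene scoop 0.56 [186. 290.] [211.3 276.1]
slip pitch,dx,dz [ 0.333 -0.165 -2.776] lip [ 571.  -140.2    4.4] org [ 532.1 -130.8    4.9]
t 26.58 F [-12.3   3.5  24.3] lip [ 573.8 -140.9    2.7] yaw,th,roll [-0.238 -0.003 -0.001] j [-0.42  0.22  2.18  0.14  0.43 -1.87] open 14.3
```

Call:
drive_tool(moves=[[-0.5, 0, -1.7, 0, 0, 0], [0, 0, 0, 0, 0, 0], [0, 0, 0, 0, 0, 0]])

```text
time_s: 26.83
tool_pos: [485.8, -119.6, 53.1]
orientation: [0.335, 2.805, -0.054]
force: [-5.6, 2.3, 9.7]
opening: 14.4
finger_force: 104.4
```

Call:
drive_tool(moves=[[0, 0, 0, 0, 0, 0], [0, 0, 0, 0, 0, 0], [0, 0, 0, 0, 0, 0], [0, 0, 0, 0, 0, 0], [0, 0, 0, 0, 0, 0]], claw=50)

```text
time_s: 27.25
tool_pos: [485.8, -119.5, 52.4]
orientation: [0.336, 2.806, -0.054]
force: [-1.0, -0.3, -0.1]
opening: 50.0
finger_force: 0.0
```

Call:
drive_tool(moves=[[0, 0, -8, 0, 0, 0], [0, 0, -15, 0, 0, 0], [0, 0, -25, 0, 0, 0], [0, 0, -30, 0, 0, 0], [0, 0, -30, 0, 0, 0]])

```text
time_s: 27.67
tool_pos: [451.9, -111.2, 156.3]
orientation: [0.336, 2.807, -0.054]
force: [-0.2, 0.3, 0.4]
opening: 50.0
finger_force: 0.0
```

Call:
drive_tool(moves=[[0, 0, -30, 0, 0, 0], [0, 0, -25, 0, 0, 0], [0, 0, -10, 0, 0, 0], [0, 0, 0, 0, 0, 0], [0, 0, 0, 0, 0, 0]])

```text
time_s: 28.08
tool_pos: [433.1, -106.7, 217.7]
orientation: [0.335, 2.804, -0.055]
force: [0.2, 0.5, -0.1]
opening: 50.0
finger_force: 0.0
```

Run:
```python
from slugs import *
PARTS["scoop"]=[p+[0,0,4] for p in PARTS["scoop"]]
s=log(); print(s["tool_pos"],s["opening"],s["force"])
V=[]
for c in("top","scene","wrist"):
    C=calibration(c); im=capture(c)
    for d in silhouettes("scoop",c)[:2]:
        m=d["pixels"].astype(float); q=render("scoop",(534,-131,-.24),C); i=np.minimum(q,m).sum()/np.maximum(q,m).sum()
        print(c,round(d["conf"],2),round(i,2))
        if i>.3: print(fit("scoop",(534,-131,-.24),[(C,m)]))
    for d in silhouettes("mat",c)[:2]: print("mat",d["conf"],d["extent"])
    h=cv2.cvtColor(im,cv2.COLOR_RGB2HSV); m=((h[...,0]>12)&(h[...,0]<30)&(h[...,1]>110)&(h[...,2]>90)).astype(np.uint8)
    n,_,st,ce=cv2.connectedComponentsWithStats(m)
    for i in range(1,n):
        w=pz(c,*ce[i][::-1],12,C)
        if st[i,4]>6 and 350<w[0]<760 and -480<w[1]<150: print(c,ce[i][::-1].round(),st[i,4],w[:2].round())
```

```text
[ 433.09237003 -106.74014669  217.74543259] 49.98846134169945 [ 0.20730307  0.49398077 -0.08338486]
top 0.61 0.77
(array([ 5.32301692e+02, -1.30296129e+02, -2.29482267e-01]), np.float64(0.2191914084133979))
mat 0.86 [259.4, 208.9, 305.0, 249.8]
mat 0.56 [400.0, 226.8, 446.2, 272.4]
top [184. 234.] 19 [686.  15.]
top [184. 331.] 10 [ 663. -290.]
top [222. 355.] 26 [ 534. -355.]
top [234. 366.] 83 [ 497. -383.]
top [234. 356.] 25 [ 498. -354.]
scene 0.88 0.9
(array([ 5.35530685e+02, -1.31535820e+02, -2.45674879e-01]), np.float64(0.08803929067165239))
mat 0.74 [251.8, 196.7, 299.5, 229.9]
mat 0.57 [171.2, 127.9, 214.7, 160.4]
scene [163. 220.] 86 [ 476. -388.]
scene [173. 244.] 7 [ 466. -298.]
scene [190. 282.] 8 [ 457. -158.]
scene [220. 204.] 44 [ 682. -284.]
scene [269. 288.] 29 [684.  12.]
wrist 0.84 0.91
(array([ 5.35342346e+02, -1.31356300e+02, -2.42230729e-01]), np.float64(0.0801655975233041))
mat 0.59 [216.9, 144.9, 349.5, 251.4]
wrist [243.  40.] 512 [ 518. -407.]
wrist [239.  60.] 12 [ 517. -381.]
wrist [258.  82.] 173 [ 549. -374.]
wrist [286. 432.] 85 [693.  21.]
wrist [343. 261.] 315 [ 759. -217.]
```

Run:
```python
from h import *
def M(im):
    h=cv2.cvtColor(im,cv2.COLOR_RGB2HSV); return ((h[...,0]>12)&(h[...,0]<30)&(h[...,1]>110)&(h[...,2]>90))
a=M(cv2.imread("pics/top0.png")[:,:,::-1].copy())[205:260,330:385]; b=M(capture("top"))[205:260,330:385]
print(a.sum(),b.sum())
for q in b[12:35,15:45]: print("".join(".#"[int(v)] for v in q))
```

```text
15 149
..............................
..............................
..............................
..........##..................
........#####.................
........######................
........######................
.........####.................
..........##.........###......
....................#####.....
...................######.....
...................######.....
....................#####.....
.....................###......
...........#.........##.......
..........####.......##.......
.........######.....####......
.........######....######.....
.........#####.....######.....
..........###.....########....
.................#######......
................#####.........
................#####.........
```

```bash
python3 -c "
from plant import r
print(r.finish_job())"
```

```text
the job is handed in; nothing more can be done
None
```

I handed the job in at about 28 s of the 72 s. By the camera checks, five slugs are in the crucible and the sixth is still in the tray. The scoop stands released on the near red mat, with its pan about 2 mm from the middle; the hand-in call gave no verdict.

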